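# Load the slide cases on the bench trolley

## Robot

A 7-joint arm with a two-finger parallel gripper is mounted at the origin on the work surface. World frame = base frame: x ahead of the robot, y to its left, z up, the work surface at z = 0. Lengths are in m, angles in rad, forces in N, time in s.
With the tool pointing down it reaches from about 0.4 to 0.85 m from the base axis. Payload 10.4 kg.
Tool frame: the origin (TCP) lies between the finger pads; the fingertips stand tips_ahead ahead of it and the grasp point (between the pads) lies 11 mm behind it (tips_ahead is the distance from the TCP to the fingertips, in m); z points along the fingers, x is the direction in which the jaws open and shut, and the axes are right-handed (so a half turn about z gives the same grasp; the last joint's range is limited). The gripper opens to 87 mm and grips with 3 to 60 N. Pads are 19 mm wide; open, the fingers measure 117 mm over their backs; the gripper's body (75 mm by 190 mm) begins 51 mm behind the grasp point.
Start: joints at [-1.287, 0.332, -0.065, 1.46, 0.022, 1.35, -0.088], TCP at [0.189, 0.596, 0.231] pointing down, gripper open.
Joint ranges: [-2.6, 2.6], [-0.5, 2.12], [-1.47, 1.34], [0.16, 2.42], [-1.27, 4.41], [0.06, 2.06], [-2.6, 2.6]. Speed limits (rad/s): [2.22, 2.22, 2.79, 2.79, 3.14, 3.14, 3.14].

## Interface

Orientations are given as a unit quaternion [x, y, z, w].
In Python, from bench import read_state, camera, close_job, tips_ahead gives the robot as it stands.
- The arm moves only by the tool arm_command, never from a script. Its argument "commands" is a list that holds one entry, the list of rows, each a list of 7 numbers: the turn, a rotation vector about the tool's x, y, z in rad, then the shift along the tool's x, y, z in m, then the opening in per cent of the stroke, from 0 (shut) to 100 (fully open). In form: [[[rx, ry, rz, x, y, z, claw], ...]]. A call has 1 to 20 rows; each row shifts and turns the commanded pose from where the row before left it, along the tool's axes as they then stand; what a row does not reach is not made up. A row lasts 1/8 s, in which the tool goes at most 62.5 mm and 10.7 degrees, less where a joint would pass 70% of its speed; a pose out of reach is approached as far as the arm can. A call with a gripper value outside its range is refused whole. The fingers move at their own pace and stop on an object; "newtons" is the grip in N (left out, the last holds). Time passes only in rows, so rows that do not move let the fingers close. It gives the time, the measured TCP pose, the force and the opening at its end, in the units of the state.
- read_state(): the state, without advancing time (a new reading comes with each control period).
- camera(name): name is "scene" or "top" or "wrist"; returns a dict with "frame" (480x640x3 uint8, red, green, blue), "vfov" (degrees; the focal length in pixels is half the picture's height over the tangent of half this angle, whatever the lens; pixels are square), "cx", "cy" (the principal point, pixels), "R" (3x3) and "t" (3): a world point X has camera coordinates R X + t. Camera axes: x right, y down, z forward; pixel columns grow to the right and rows downward; lengths in m; the calibration is good to about 2 mm. A picture is of the moment at which its call begins. There is no depth.
- close_job(): hands the job in, once; it reports no verdict.
The state is a dict: "time": time; "joint_positions": joint angles; "joint_vel": joint speeds; "joint_torque": joint torques, N m; "ee_pos": TCP position; "eef_rot": TCP orientation; "ft_force": force on the tool from outside, world axes, zero at the start; "torque": the same for the moment, N m; "width": finger opening in m.
Only numpy, scipy, OpenCV 4.12 (cv2) and the standard library are available. Lean on these libraries where they do the work, as an engineer would, in place of code of your own. Each camera call takes 0.05 s, during which the arm holds its last target.

## Task

Pack the slide cases on the bench trolley for the prep room. First push the trolley's sprung stand over by its red bar until it snaps out, feet down on the bench; clear away the black-capped bottle left on the deck by standing it in the empty bay of the reagent tray, and with the stand still down set every slide case on the mat in the outlined pattern, flat and square, one to an outline: all three crosswise outlines must be filled, the rest go in the lengthwise ones. Finally push the stand back until it snaps up to its stowed stop, ready to roll, and leave the other things on the bench where they are.

Things in the scene. Friction and masses are not known exactly. Their poses are not given: they have to be found in the camera images.
- stand (a joint): angle (rad) of the trolley's sprung parking stand: 0 = stowed stop (red bar leans 0.30 rad from upright towards the deck, rubber feet swung up), 1.20 = parked stop (bar leans 0.90 rad away from the deck, feet down on the bench). Over-centre spring: pulls to the nearer stop, changes over at about 0.53; a level push on the bar needs about 5 N to leave the stowed stop, 10 N to leave the parked stop, less further on, then it snaps over by itself
- stand_bar (a point): centre of the red push bar of the stand: a level round bar, 16 mm thick, 98 mm long, between two 8 mm steel side arms that run down to the pivot; it moves with the stand, 120 mm from the pivot. When stowed it is 177 mm above the bench, when parked 137 mm
- stand_pivot (a point): fixed point on the stand's pivot, midway along it, 62 mm above the bench, 35 mm outboard of the right-hand (-y) end of the trolley's deck. Its axes are the trolley's: z up, +y from the pivot inboard over the deck, -y outboard, the pivot and push bar run along x. The trolley itself is heavy and stays where it stands
- tray_bay (a point): centre of the floor of the empty bay of the white reagent tray, 5 mm above the bench. The tray is 145 (x) x 75 (y) x 22 mm high, two bays side by side along its x, each 65 x 65 mm inside; the empty bay is the one on +x. It stays where it is put on the bench
- bottle_c (a point): centre of the brown glass bottle with a BLACK cap that was left standing on the trolley's mat: 44 mm across, 90 mm high (straight side up to 60 mm, cap 40 mm across on top), 150 g, this point 45 mm above its base
- bottle2: the other brown bottle, WHITE cap, same size, standing in the other bay of the tray: leave it (origin at its base)
- beaker: glass beaker, 72 mm across, 95 mm high, far side of the bench: leave it (origin at its base)
- dish: closed culture dish, 94 mm across, 20 mm high, on the bench in front of the trolley: leave it (origin at its base)
- jar: glass staining jar with green lid, 60 x 60 x 96 mm, far side of the bench: leave it (origin at its base)
- goggles: blue-rimmed safety goggles, 60 x 150 x 30 mm, far side of the bench: leave them (origin at the underside)
- place1 (a point): one of three crosswise outlines (far, +x row of the deck): centre of the white outline on the black mat, 75 mm above the bench; x axis along its long side (94 x 64 mm, for a 90 x 60 mm case; neighbouring cases stand 6 to 8 mm apart). A steel gallery rail, top 26 mm above the mat, surrounds the five, 10 mm outside the outer cases
- place2 (a point): one of three crosswise outlines (far, +x row of the deck): centre of the white outline on the black mat, 75 mm above the bench; x axis along its long side (94 x 64 mm, for a 90 x 60 mm case; neighbouring cases stand 6 to 8 mm apart). A steel gallery rail, top 26 mm above the mat, surrounds the five, 10 mm outside the outer cases
- place3 (a point): one of three crosswise outlines (far, +x row of the deck): centre of the white outline on the black mat, 75 mm above the bench; x axis along its long side (94 x 64 mm, for a 90 x 60 mm case; neighbouring cases stand 6 to 8 mm apart). A steel gallery rail, top 26 mm above the mat, surrounds the five, 10 mm outside the outer cases
- place4 (a point): one of two lengthwise outlines (near, -x row of the deck): centre of the white outline on the black mat, 75 mm above the bench; x axis along its long side (94 x 64 mm, for a 90 x 60 mm case; neighbouring cases stand 6 to 8 mm apart). A steel gallery rail, top 26 mm above the mat, surrounds the five, 10 mm outside the outer cases
- place5 (a point): one of two lengthwise outlines (near, -x row of the deck): centre of the white outline on the black mat, 75 mm above the bench; x axis along its long side (94 x 64 mm, for a 90 x 60 mm case; neighbouring cases stand 6 to 8 mm apart). A steel gallery rail, top 26 mm above the mat, surrounds the five, 10 mm outside the outer cases
- case1_c (a point): slide case, blue lid on white body, 90 (x) x 60 (y) x 45 mm high, 300 g; all cases are alike; this point is the centre of the box, 22.5 mm above its base. On the lid stands a black handle along x, 60 mm long, 14 mm thick in y, 30 mm high (22.5 to 52.5 mm above this point), to be taken across its thickness. May be absent
- case2_c (a point): slide case, blue lid on white body, 90 (x) x 60 (y) x 45 mm high, 300 g; all cases are alike; this point is the centre of the box, 22.5 mm above its base. On the lid stands a black handle along x, 60 mm long, 14 mm thick in y, 30 mm high (22.5 to 52.5 mm above this point), to be taken across its thickness. May be absent
- case3_c (a point): slide case, blue lid on white body, 90 (x) x 60 (y) x 45 mm high, 300 g; all cases are alike; this point is the centre of the box, 22.5 mm above its base. On the lid stands a black handle along x, 60 mm long, 14 mm thick in y, 30 mm high (22.5 to 52.5 mm above this point), to be taken across its thickness. May be absent
- case4_c (a point): slide case, blue lid on white body, 90 (x) x 60 (y) x 45 mm high, 300 g; all cases are alike; this point is the centre of the box, 22.5 mm above its base. On the lid stands a black handle along x, 60 mm long, 14 mm thick in y, 30 mm high (22.5 to 52.5 mm above this point), to be taken across its thickness. May be absent
- case5_c (a point): slide case, blue lid on white body, 90 (x) x 60 (y) x 45 mm high, 300 g; all cases are alike; this point is the centre of the box, 22.5 mm above its base. On the lid stands a black handle along x, 60 mm long, 14 mm thick in y, 30 mm high (22.5 to 52.5 mm above this point), to be taken across its thickness. May be absent

How it is judged:
By the outcome, as a careful person would: the job done as asked, in the order asked, and still so for the second after the job is handed in, with the robot touching nothing.
Of case1, case2, case3, case4, case5 only 4 to 5 are there at a start; the rules pass over those that are not, and their reading is None.
At some moment in a run one of case1, case2, case3, case4, case5 may be knocked a few centimetres aside while the robot is not near it.
Once in a run the grip may slacken for a moment while it holds something.
It also fails if it takes over 210 s, if anything falls off the work surface, if the arm or the gripper's body presses on something with over 40 N, if the wrist force passes 120 N, or if a joint passes its speed limit or range.

## Working session

There is one attempt and no reset: what is moved stays moved. The work goes in short steps, Python scripts to look and compute and a tool call to move; the robot and the scene stay as the last step left them, time stands still between calls to the robot, and variables do not carry over. Pictures are saved under pics/ and viewed, and the job is handed in when it is done.

Besides the shell and the picture viewer there is one more tool, called in YAML: its name, and indented under it one key for each argument. arm_command: Moves the arm, as the interface text tells. Its arguments: {"type":"object","properties":{"commands":{"type":"array"},"newtons":{"type":"number"}},"required":["commands"]}

```bash
ls; mkdir -p pics; python3 - <<'E'
from bench import *
import cv2
print(read_state(), tips_ahead)
for n in ("scene","top","wrist"):
    c=camera(n); cv2.imwrite(f"pics/{n}0.png",c["frame"][:,:,::-1]); print(n,c["vfov"],c["cx"],c["cy"],c["R"],c["t"])
E
```

```text
pics
{'time': 0.0, 'joint_positions': array([-1.28659108,  0.33285202, -0.06473889,  1.46093129,  0.02160996,
        1.34990377, -0.08848434]), 'joint_vel': array([ 2.52265667e-04,  1.07911670e-03, -1.62325231e-05,  1.32287635e-03,
        7.04405456e-04,  7.06630584e-04,  1.21062833e-04]), 'joint_torque': array([ 1.98344997e-04, -6.23260117e+01,  2.44667509e-02, -3.89874566e+01,
       -6.15057489e-02,  4.01672674e-02,  1.16082538e-04]), 'ee_pos': array([0.18863232, 0.59546264, 0.22977122]), 'eef_rot': array([ 8.06827770e-01,  5.90786308e-01, -5.45105555e-04,  4.37737285e-04]), 'ft_force': array([ 0.09855679,  0.9970165 , -0.88900914]), 'torque': array([ 0.00941102, -0.01561684,  0.01531999]), 'width': 0.08719905605222586} 0.008
scene 51.6159014842065 308.44112714961506 242.24515797639387 [[-0.76618611  0.64261443 -0.00235419]
 [ 0.46682182  0.55406431 -0.68926782]
 [-0.44162907 -0.52920642 -0.72450281]] [ 0.46798059 -0.16901919  1.55934537]
top 49.423873530708214 322.0357836681671 235.49149681285536 [[-0.00604343 -0.99994326 -0.0087724 ]
 [-0.9920848   0.00709579 -0.12536905]
 [ 0.12542418  0.00794531 -0.99207139]] [-0.04574117  0.58322109  1.15328119]
wrist 64.0380207543535 318.0455743996029 242.33594451055558 [[ 3.01045067e-01  9.53609683e-01 -6.62958996e-04]
 [ 9.18525715e-01 -2.89782428e-01  2.68954744e-01]
 [ 2.56285735e-01 -8.15764439e-02 -9.63152587e-01]] [-0.62640756 -0.03515515  0.38995134]
```

View pics/scene0.png

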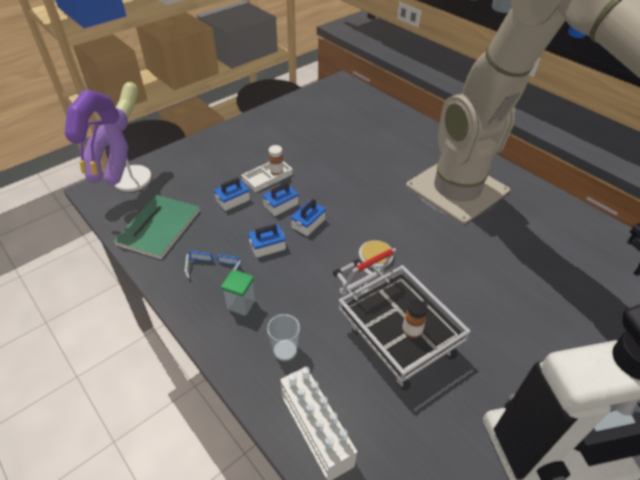

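View pics/top0.png

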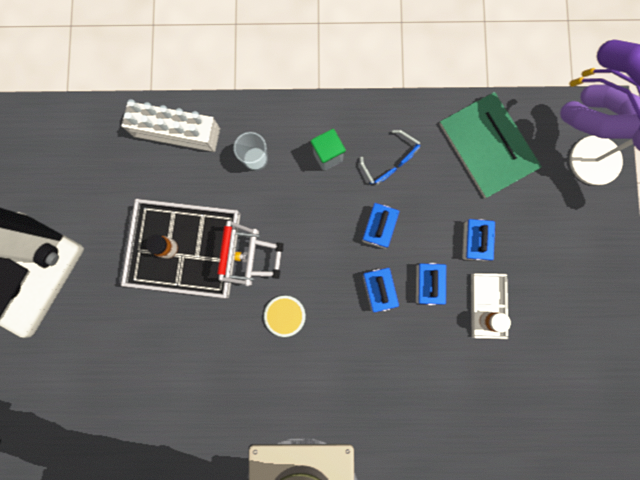

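View pics/wrist0.png

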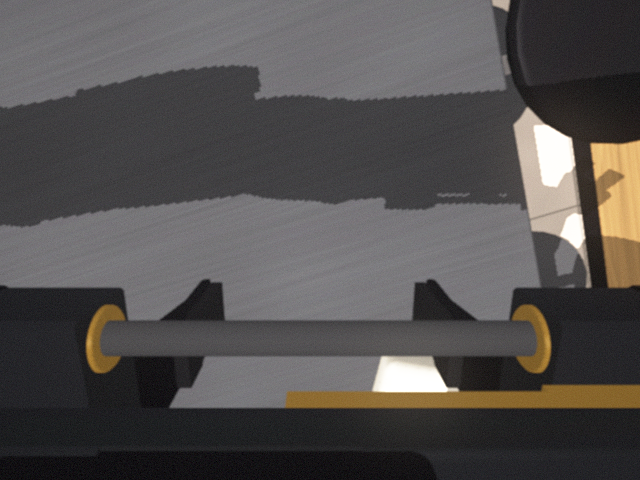

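```bash
cat > h.py <<'E'
from bench import *
import numpy as np, cv2
from scipy.spatial.transform import Rotation as Ro
def foc(c): return 240/np.tan(np.radians(c["vfov"]/2))
def ray(c,uv,z):
    f=foc(c); uv=np.atleast_2d(np.array(uv,float))
    d=np.c_[(uv[:,0]-c["cx"])/f,(uv[:,1]-c["cy"])/f,np.ones(len(uv))]@c["R"]
    o=-c["R"].T@c["t"]
    return o+d*((z-o[2])/d[:,2])[:,None]
def proj(c,X):
    f=foc(c); q=np.atleast_2d(X)@c["R"].T+c["t"]
    return np.c_[c["cx"]+f*q[:,0]/q[:,2],c["cy"]+f*q[:,1]/q[:,2]]
def save(n,im,s=1,crop=None):
    if crop: x0,y0,x1,y1=crop; im=im[y0:y1,x0:x1]
    im=cv2.resize(im[:,:,::-1],None,fx=s,fy=s,interpolation=cv2.INTER_CUBIC); cv2.imwrite("pics/"+n+".png",im)
E
python3 - <<'E'
from h import *
c=camera("top"); save("t1",c["frame"],5,(110,190,270,310)); save("t2",c["frame"],4,(350,190,530,340))
im=c["frame"]; hsv=cv2.cvtColor(im,cv2.COLOR_RGB2HSV)
m=cv2.inRange(hsv,(105,150,80),(125,255,255)); m=cv2.morphologyEx(m,cv2.MORPH_CLOSE,np.ones((7,7)))
for k in cv2.findContours(m,cv2.RETR_EXTERNAL,cv2.CHAIN_APPROX_NONE)[0]:
    if cv2.contourArea(k)<500: continue
    h=cv2.convexHull(k)[:,0]; P=ray(c,h,0.045)[:,:2].astype(np.float32)
    r=cv2.minAreaRect(P*1000); print(cv2.contourArea(k),r, np.mean(k[:,0],axis=0))
m=cv2.inRange(hsv,(0,200,120),(6,255,255))
v,u=np.nonzero(m); print("red",u.min(),u.max(),v.min(),v.max())
k=np.c_[u,v]; k=k[(k[:,0]>210)&(k[:,0]<240)]; r=cv2.minAreaRect(ray(c,k,0.177)[:,:2].astype(np.float32)*1000);print(r)
print(ray(c,[[110,100],[600,300],[300,300]],0))
E
```

```text
1011.5 ((459.785888671875, -180.31065368652344), (90.3193588256836, 59.586822509765625), 12.798810005187988) [380.84  289.344]
1006.0 ((472.1255798339844, -294.8840637207031), (58.243141174316406, 88.10191345214844), 88.32047271728516) [432.        283.4453125]
989.5 ((571.234375, -407.17486572265625), (60.22852325439453, 89.18353271484375), 85.0992660522461) [480.376 239.192]
970.5 ((605.9742431640625, -182.80612182617188), (60.56462478637695, 89.47709655761719), 71.74874877929688) [380.74789916 224.42857143]
red 218 230 226 273
((537.8894653320312, 146.05133056640625), (13.699211120605469, 95.45269012451172), 82.92086029052734)
[[ 0.92456678  0.46625264  0.        ]
 [ 0.43306205 -0.68912576  0.        ]
 [ 0.43725907  0.00266505  0.        ]]
```

View pics/t1.png

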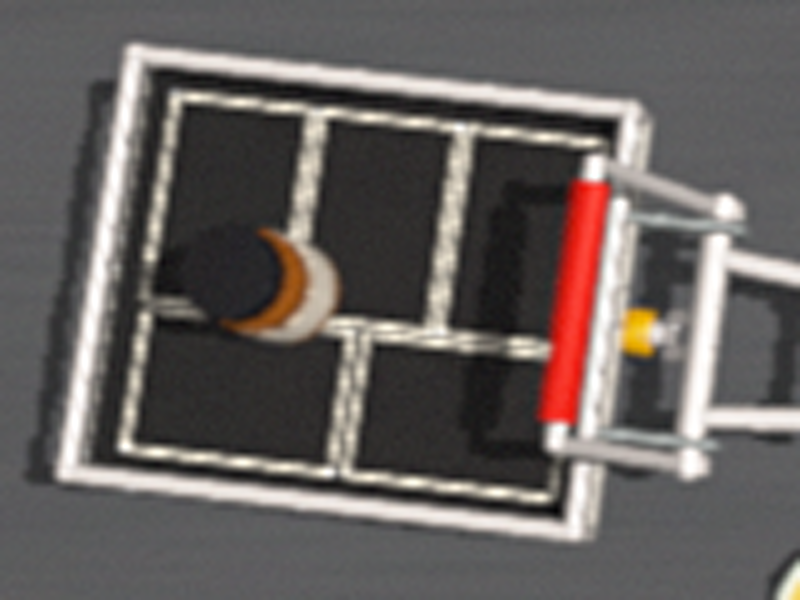

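View pics/t2.png

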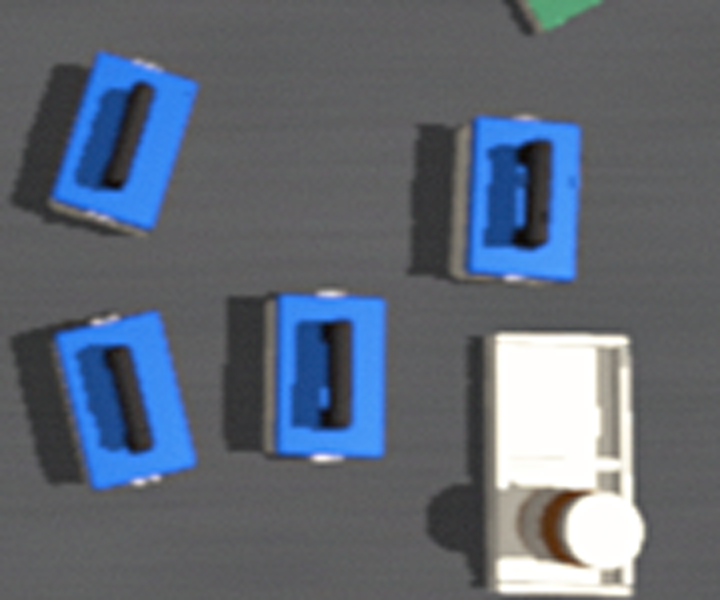

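```bash
python3 - <<'E'
from h import *
c=camera("top")
z=lambda p:[110+(p[0]+.5)/5-.5,190+(p[1]+.5)/5-.5]
# outline line centre points (mat z .075)
P={k:ray(c,z(v),0.075)[0,:2] for k,v in dict(TL=(175,97),BL=(127,447),BR=(553,495),T12=(315,113),T23=(463,130),B45=(342,470),M12=(300,230),M23=(438,328),M45=(354,335),L=(152,305)).items()}
for k,v in P.items(): print(k,v.round(4))
ex=P["TL"]-P["BL"]; ey=P["BL"]-P["BR"]
print(np.degrees(np.arctan2(ex[1],ex[0])),np.linalg.norm(ex),np.degrees(np.arctan2(-ey[0],ey[1])),np.linalg.norm(ey))
# rail top outer corners z=.101
for n,p in dict(tl=(135,52),bl=(68,470),br=(588,533),tr=(642,108)).items(): print(n,ray(c,z(p),0.101)[0,:2].round(4))
im=c["frame"];s=camera("scene"); save("s1",s["frame"],4,(310,230,480,390)); save("s2",s["frame"],4,(200,130,350,270))
E
```

```text
TL [0.6404 0.3451]
BL [0.4849 0.3605]
BR [0.4628 0.1731]
T12 [0.6327 0.2823]
T23 [0.6245 0.2161]
B45 [0.4743 0.2657]
M12 [0.5802 0.2874]
M23 [0.5363 0.2252]
M45 [0.5334 0.2621]
L [0.5473 0.3518]
-5.649787232701538 0.1562246954337045 -6.727708500800996 0.18866937211039478
tl [0.6557 0.3541]
bl [0.4741 0.3758]
br [0.4459 0.1526]
tr [0.6293 0.1322]
```

View pics/s1.png

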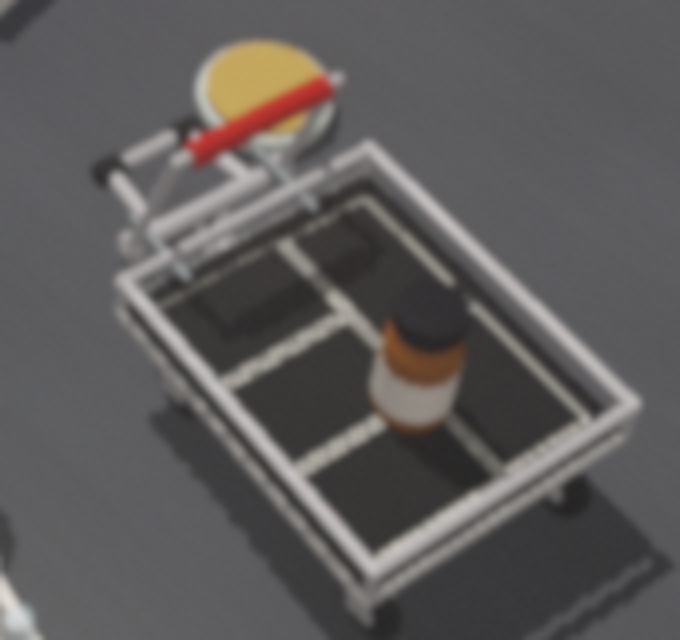

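View pics/s2.png

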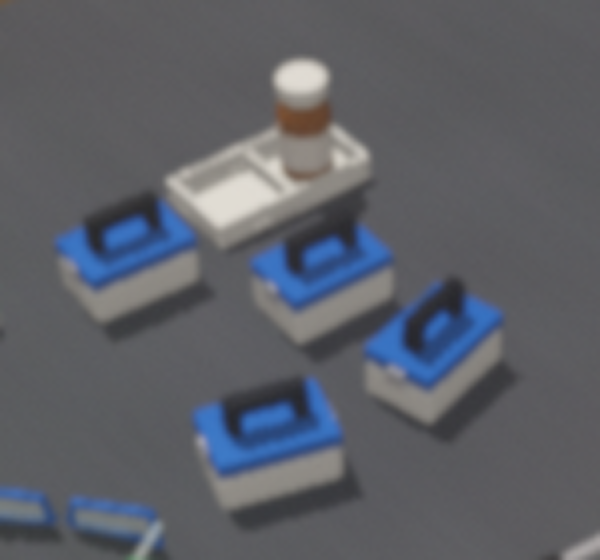

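```bash
cat >> h.py <<'E'
def legs(wps, vmax=.05, s=None):
    """wps: (x,y,z,yawdeg of tool x). print rows per leg in tool axes"""
    s=s or read_state(); R=Ro.from_quat(s["eef_rot"]); p=np.array(s["ee_pos"])
    for w in wps:
        a=np.radians(w[3]); T=Ro.from_matrix(np.array([[np.cos(a),np.sin(a),0],[np.sin(a),-np.cos(a),0],[0,0,-1.]]))
        T2=T*Ro.from_euler('z',np.pi)
        if (R.inv()*T2).magnitude()<(R.inv()*T).magnitude(): T=T2 if len(w)<5 else T
        d=(R.inv()*T).as_rotvec(); 
        n=max(1,int(np.ceil(max(np.linalg.norm(np.array(w[:3])-p)/vmax,np.linalg.norm(d)/.17))))
        # world step const; tool axes turn along the way
        out=[]; Rc=R; st=(np.array(w[:3])-p)/n
        for i in range(n):
            out.append(np.r_[d/n, Rc.inv().apply(st)]); Rc=Rc*Ro.from_rotvec(d/n)
        print("leg",w,"n",n)
        for o in out: print("  ",o.round(4).tolist())
        R=T; p=np.array(w[:3])
def st():
    s=read_state(); R=Ro.from_quat(s["eef_rot"]).as_matrix()
    print(round(s["time"],2),"p",s["ee_pos"].round(4),"yaw",np.degrees(np.arctan2(R[1,0],R[0,0])).round(2),"zax",R[:,2].round(3),"F",s["ft_force"].round(1),"w",round(s["width"],4),"q",s["joint_positions"].round(2))
E
python3 - <<'E'
from h import *
legs([(.3,.3,.28,40),(.5423,.1807,.28,-7)])
E
```

```text
leg (0.3, 0.3, 0.28, 40) n 7
   [0.0, 0.0001, 0.0808, -0.0355, 0.0279, -0.0071]
   [0.0, 0.0001, 0.0808, -0.0331, 0.0307, -0.0071]
   [0.0, 0.0001, 0.0808, -0.0305, 0.0333, -0.0071]
   [0.0, 0.0001, 0.0808, -0.0277, 0.0356, -0.0071]
   [0.0, 0.0001, 0.0808, -0.0248, 0.0377, -0.0071]
   [0.0, 0.0001, 0.0808, -0.0216, 0.0396, -0.0071]
   [0.0, 0.0001, 0.0808, -0.0184, 0.0412, -0.0071]
leg (0.5423, 0.1807, 0.28, -7) n 6
   [0.0, 0.0, 0.1367, 0.0182, 0.0412, 0.0]
   [0.0, 0.0, 0.1367, 0.0236, 0.0383, 0.0]
   [0.0, 0.0, 0.1367, 0.0286, 0.0348, 0.0]
   [0.0, 0.0, 0.1367, 0.0331, 0.0305, 0.0]
   [0.0, 0.0, 0.1367, 0.0369, 0.0257, 0.0]
   [0.0, 0.0, 0.1367, 0.0401, 0.0205, 0.0]
```

arm_command:
  commands:
    - [[0, 0, 0.081, -0.0355, 0.028, -0.007, 0], [0, 0, 0.081, -0.033, 0.031, -0.007, 0], [0, 0, 0.081, -0.0305, 0.033, -0.007, 0], [0, 0, 0.081, -0.028, 0.0355, -0.007, 0], [0, 0, 0.081, -0.025, 0.038, -0.007, 0], [0, 0, 0.081, -0.0215, 0.04, -0.007, 0], [0, 0, 0.081, -0.0185, 0.041, -0.007, 0], [0, 0, 0.137, 0.018, 0.041, 0, 0], [0, 0, 0.137, 0.0235, 0.038, 0, 0], [0, 0, 0.137, 0.0285, 0.035, 0, 0], [0, 0, 0.137, 0.033, 0.0305, 0, 0], [0, 0, 0.137, 0.037, 0.0255, 0, 0], [0, 0, 0.137, 0.04, 0.0205, 0, 0], [0, 0, 0, 0, 0, 0, 0]]
  newtons: 20

```text
time: 2.05
ee_pos: [0.5435, 0.1774, 0.279]
eef_rot: [0.998, -0.066, 0.0, 0.001]
ft_force: [-0.6, -0.1, -0.6]
width: 0.0004
```

```bash
python3 - <<'E'
from h import *
st(); c=camera("wrist"); save("w1",c["frame"]); legs([(.5423,.1807,.155,-7)])
E
```

```text
2.05 p [0.5435 0.1774 0.279 ] yaw -7.52 zax [ 0.    -0.002 -1.   ] F [-0.6 -0.1 -0.6] w 0.0004 q [-0.77  0.19  0.43  1.55 -0.08  1.41 -0.46]
leg (0.5423, 0.1807, 0.155, -7) n 3
   [0.0003, 0.0001, -0.0016, 0.0, -0.0006, 0.0414]
   [0.0003, 0.0001, -0.0016, -0.0, -0.0006, 0.0414]
   [0.0003, 0.0001, -0.0016, -0.0, -0.0006, 0.0414]
```

View pics/w1.png

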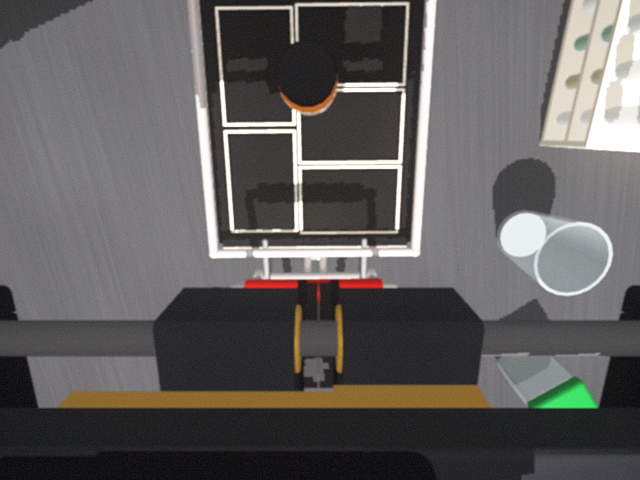

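```bash
cat > deck.py <<'E'
from h import *
E
python3 - <<'E'
from h import *
c=camera("wrist")
pts=dict(nl=(217,8.5),fl=(408,4.5),fr=(399.5,232),nr=(231,232),a12=(406,88),a23=(402.5,164),n45=(225,128.5),mid_l=(295,6),mid_r=(298.5,232),a45=(296,128.5))
th=np.radians(-7); u=np.array([np.cos(th),np.sin(th)]); v=np.array([-np.sin(th),np.cos(th)])
O=np.array([.5337,.1108])
for k,p in pts.items():
    X=ray(c,p,.075)[0,:2]; print(k,X.round(4), "uv",((X-O)@u).round(4),((X-O)@v).round(4))
for p in [(246,286),(382,286)]: print("bar",ray(c,p,.177)[0].round(4))
E
```

```text
nl [0.4833 0.364 ] uv -0.0809 0.2452
fl [0.6407 0.347 ] uv 0.0774 0.2475
fr [0.6203 0.1541] uv 0.0807 0.0535
nr [0.4593 0.1745] uv -0.0816 0.0541
a12 [0.6349 0.2828] uv 0.0795 0.183
a23 [0.6275 0.218 ] uv 0.08 0.1179
n45 [0.4718 0.2693] uv -0.0808 0.1497
mid_l [0.5478 0.3577] uv -0.0161 0.2468
mid_r [0.5238 0.1663] uv -0.0166 0.0539
a45 [0.5349 0.2613] uv -0.0172 0.1495
bar [0.4894 0.1562 0.177 ]
bar [0.5862 0.1439 0.177 ]
```

arm_command:
  commands:
    - [[0, 0, -0.005, 0, -0.0015, 0.042, 0], [0, 0, 0, 0, -0.001, 0.041, 0], [0, 0, 0, 0, -0.001, 0.041, 0], [0, 0, 0, 0, 0, 0, 0]]

```text
time: 2.65
ee_pos: [0.5392, 0.1841, 0.1533]
eef_rot: [0.998, -0.059, -0.002, 0.001]
ft_force: [0.1, -0.8, 0.5]
width: 0.0001
```

arm_command:
  commands:
    - [[0, 0, 0, 0, 0.008, 0, 0], [0, 0, 0, 0, 0.008, 0, 0], [0, 0, 0, 0, 0.008, 0, 0], [0, 0, 0, 0, 0.008, 0, 0], [0, 0, 0, 0, 0.008, 0, 0], [0, 0, 0, 0, 0.008, 0, 0]]

```text
time: 3.4
ee_pos: [0.5367, 0.1362, 0.1566]
eef_rot: [0.998, -0.06, 0.001, -0.001]
ft_force: [1.3, 3.9, 2.2]
width: 0.0004
```

arm_command:
  commands:
    - [[0, 0, 0, 0, 0.008, 0, 0], [0, 0, 0, 0, 0.008, 0, 0], [0, 0, 0, 0, 0.008, 0, 0], [0, 0, 0, 0, 0.008, 0, 0], [0, 0, 0, 0, 0.008, 0, 0]]

```text
time: 4.03
ee_pos: [0.531, 0.0951, 0.1553]
eef_rot: [0.998, -0.06, -0.0, 0.0]
ft_force: [-0.9, 0.3, -0.5]
width: 0.0005
```

```bash
python3 - <<'E'
from h import *
st(); c=camera("top"); save("t3",c["frame"],3,(100,180,320,340));save("w2",camera("wrist")["frame"])
E
```

```text
4.03 p [0.531  0.0951 0.1553] yaw -6.9 zax [-0.001 -0.001 -1.   ] F [-0.9  0.3 -0.5] w 0.0005 q [-0.67  0.21  0.46  1.81 -0.1   1.15 -0.3 ]
```

View pics/t3.png

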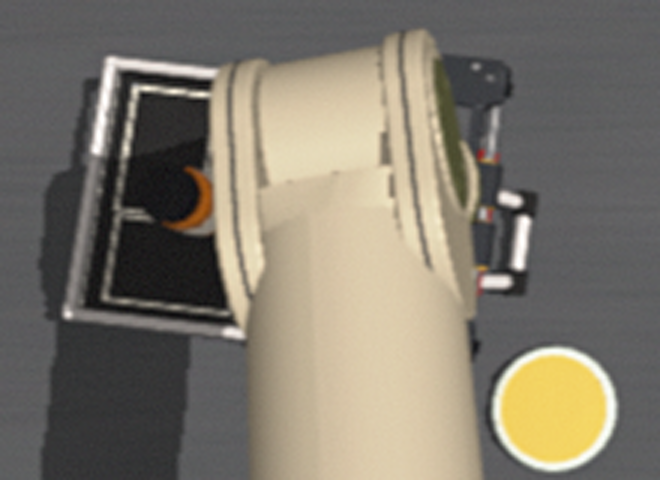

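View pics/w2.png

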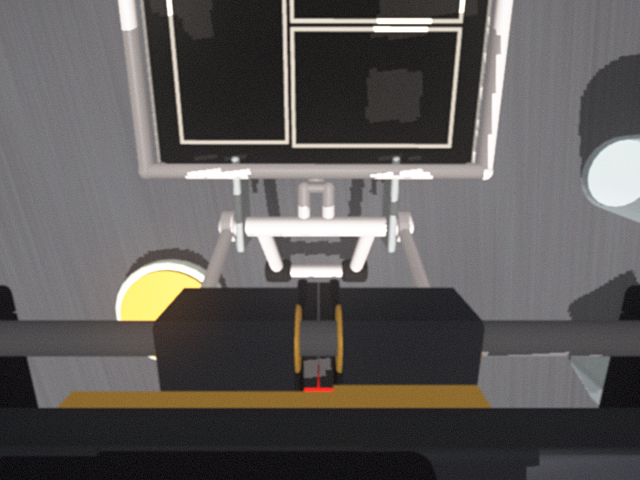

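arm_command:
  commands:
    - [[0, 0, 0, 0, 0, -0.04, 0], [0, 0, 0, 0, -0.02, -0.045, 60], [0, 0, 0, 0, -0.04, -0.045, 60], [0, 0, 0, 0, -0.04, 0, 60], [0, 0, 0, 0, -0.01, 0, 60], [0, 0, 0, 0, 0, 0, 60], [0, 0, 0, 0, 0, 0, 60]]

```text
time: 5.0
ee_pos: [0.5447, 0.2036, 0.2854]
eef_rot: [0.998, -0.061, -0.0, 0.0]
ft_force: [-0.5, 0.0, 0.4]
width: 0.0494
```

```bash
python3 - <<'E'
from h import *
st(); c=camera("top"); save("t4",c["frame"],4,(110,190,310,330));w=camera("wrist");save("w3",w["frame"])
np.save("w3.npy",w,allow_pickle=True);np.save("t4.npy",c,allow_pickle=True)
E
```

```text
5.0 p [0.5447 0.2036 0.2854] yaw -6.99 zax [-0.    -0.001 -1.   ] F [-0.5  0.   0.4] w 0.0494 q [-0.78  0.21  0.41  1.52 -0.09  1.43 -0.49]
```

View pics/t4.png

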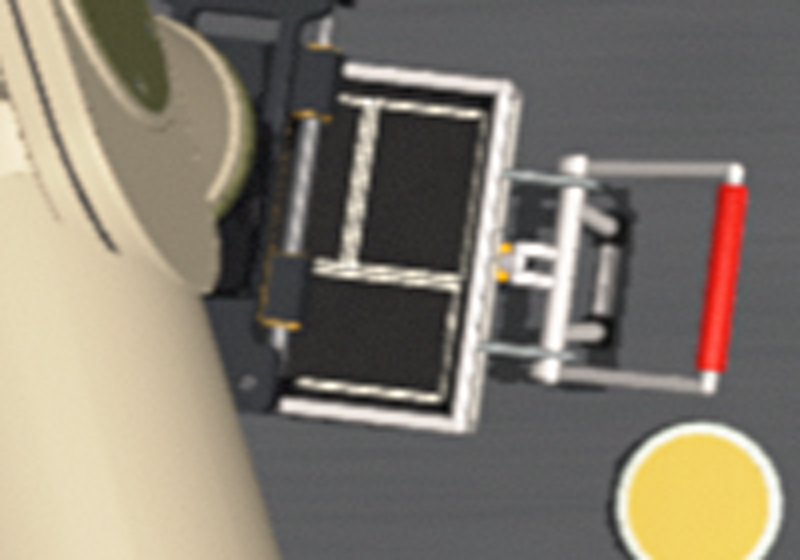

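View pics/w3.png

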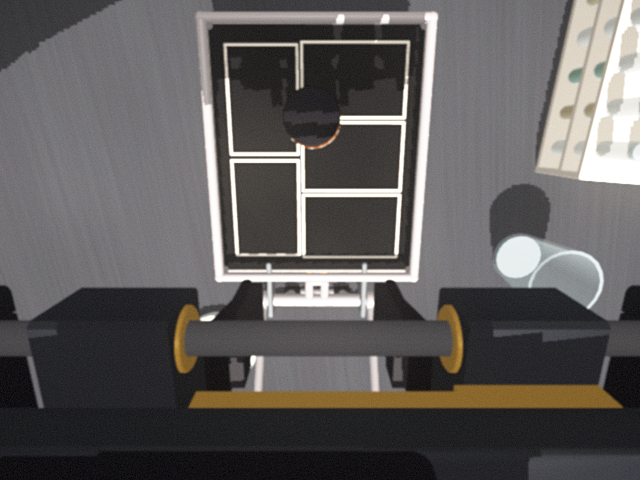

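```bash
python3 - <<'E'
from h import *
w=np.load("w3.npy",allow_pickle=True).item()
g=cv2.cvtColor(w["frame"],cv2.COLOR_RGB2GRAY)
big=cv2.resize(g,None,fx=4,fy=4,interpolation=cv2.INTER_CUBIC)
m=(big>110).astype(np.uint8)
inv=1-m; inv[:150]=0
n,lab,stt,cen=cv2.connectedComponentsWithStats(inv,connectivity=4)
for i in range(1,n):
    if 20000<stt[i,4]<200000 and 800<cen[i,0]<1700:
        k=cv2.findContours((lab==i).astype(np.uint8),cv2.RETR_EXTERNAL,cv2.CHAIN_APPROX_NONE)[0][0][:,0]
        P=ray(w,(k+.5)/4-.5,.075)[:,:2].astype(np.float32)*1000
        print(stt[i],cv2.minAreaRect(P))
# cap
hsv=cv2.cvtColor(w["frame"],cv2.COLOR_RGB2HSV)
print(ray(w,(312,118),.165))
pts=dict(nl=(225,44),fl=(408,42),fr=(399,256),nr=(236.5,254.5),a12=(404.5,119.5),a23=(402,193),n45=(230.5,157))
th=np.radians(-7); u=np.array([np.cos(th),np.sin(th)]); v=np.array([-np.sin(th),np.cos(th)]); O=np.array([.5337,.1108])
for k,p in pts.items():
    X=ray(w,p,.075)[0,:2]; print(k,X.round(4),"uv",((X-O)@u).round(4),((X-O)@v).round(4))
save("w3b",w["frame"],4,(200,0,400,150)); save("w3c",w["frame"],4,(230,140,430,290))
E
```

```text
[  938   653   249   361 84870] ((498.28466796875, 215.5557098388672), (87.93282318115234, 57.23856735229492), 83.0572280883789)
[ 1224   790   364   232 82670] ((576.936767578125, 188.7300262451172), (57.87370300292969, 87.7101821899414), 83.05069732666016)
[[0.55330123 0.28957678 0.165     ]]
nl [0.4855 0.3629] uv -0.0786 0.2443
fl [0.6425 0.3454] uv 0.0794 0.2461
fr [0.6222 0.1529] uv 0.0828 0.0525
nr [0.4616 0.174 ] uv -0.0793 0.054
a12 [0.6356 0.282 ] uv 0.0803 0.1824
a23 [0.6292 0.2155] uv 0.082 0.1156
n45 [0.4729 0.2683] uv -0.0796 0.149
```

View pics/w3b.png

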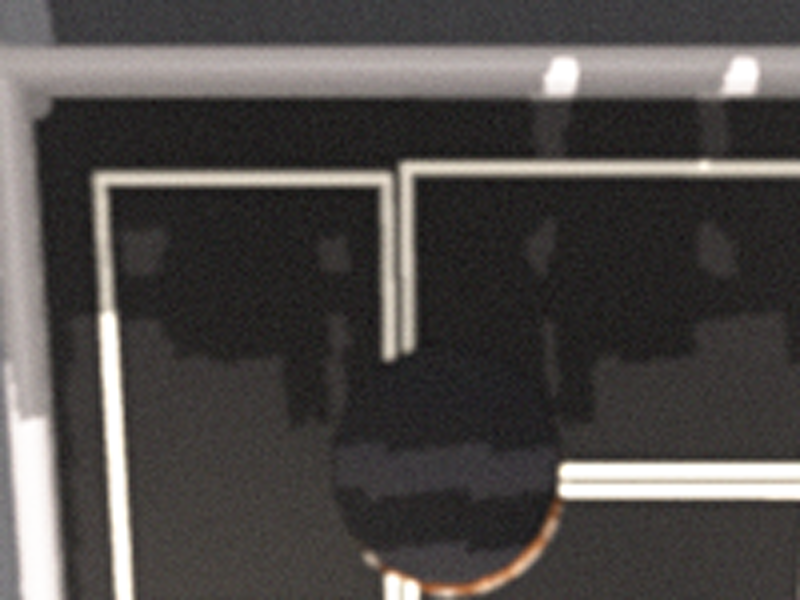

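View pics/w3c.png

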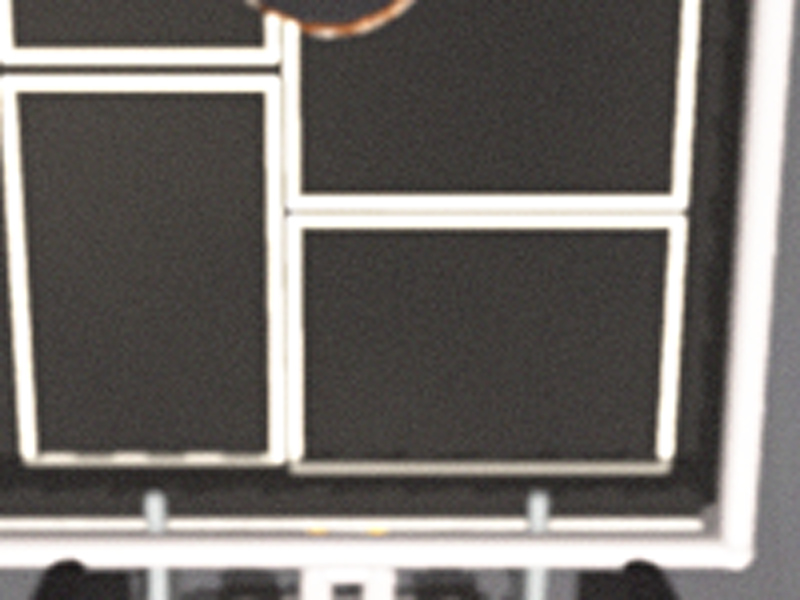

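```bash
python3 - <<'E'
from h import *
c=np.load("t4.npy",allow_pickle=True).item()
z=lambda p,s=5,x=110,y=190:[x+(p[0]+.5)/s-.5,y+(p[1]+.5)/s-.5]
print(ray(c,z((234,275)),.165))
# tray (t2: s4 x350 y190): rim corners at z .022
for p in [(490,338),(630,338),(632,590),(490,592)]: print(ray(c,z(p,4,350,190),.022)[0])
print("div",ray(c,z((497,463),4,350,190),.022),ray(c,z((620,463),4,350,190),.022), "b2cap",ray(c,z((603,533),4,350,190),.095))
legs([(.5533,.2896,.30,-7),(.5533,.2896,.130,-7)])
E
```

```text
[[0.55039506 0.28645041 0.165     ]]
[ 0.49341834 -0.39148312  0.022     ]
[ 0.49290086 -0.47111653  0.022     ]
[ 0.35157102 -0.46511134  0.022     ]
[ 0.35089975 -0.38549073  0.022     ]
div [[ 0.42271997 -0.39246589  0.022     ]] [[ 0.42230482 -0.46191254  0.022     ]] b2cap [[ 0.38634121 -0.42649926  0.095     ]]
leg (0.5533, 0.2896, 0.3, -7) n 2
   [0.0001, -0.0, 0.0001, -0.001, -0.0431, -0.0072]
   [0.0001, -0.0, 0.0001, -0.001, -0.0431, -0.0072]
leg (0.5533, 0.2896, 0.13, -7) n 4
   [0.0, 0.0, 0.0, 0.0, 0.0, 0.0425]
   [0.0, 0.0, 0.0, 0.0, 0.0, 0.0425]
   [0.0, 0.0, 0.0, 0.0, 0.0, 0.0425]
   [0.0, 0.0, 0.0, 0.0, 0.0, 0.0425]
```

arm_command:
  commands:
    - [[0, 0, 0, -0.0015, -0.042, 0, 100], [0, 0, 0, -0.0015, -0.042, 0, 100], [0, 0, 0, 0, 0, 0, 100], [0, 0, 0, 0, 0, 0.045, 100], [0, 0, 0, 0, 0, 0.045, 100], [0, 0, 0, 0, 0, 0.045, 100], [0, 0, 0, 0, 0, 0.033, 100], [0, 0, 0, 0, 0, 0, 100]]
  newtons: 25

```text
time: 6.1
ee_pos: [0.5505, 0.2869, 0.1155]
eef_rot: [0.998, -0.061, -0.002, 0.002]
ft_force: [-0.0, 0.3, 0.1]
width: 0.0873
```

```bash
python3 - <<'E'
from h import *
st(); save("w4",camera("wrist")["frame"])
E
```

```text
6.1 p [0.5505 0.2869 0.1155] yaw -6.96 zax [-0.004 -0.003 -1.   ] F [-0.   0.3  0.1] w 0.0873 q [-0.83  0.42  0.35  1.62 -0.15  1.13 -0.56]
```

View pics/w4.png

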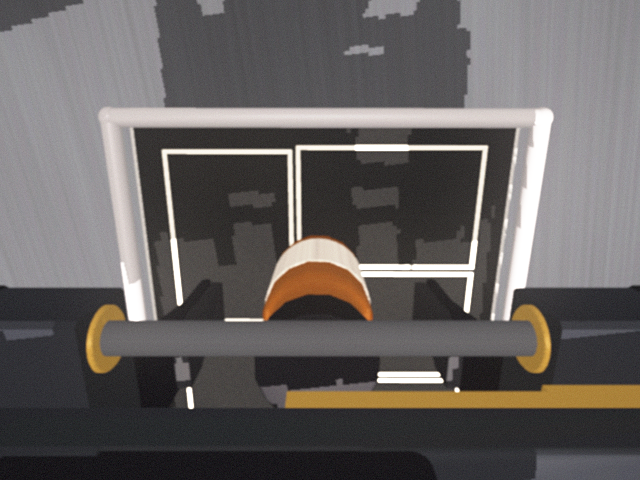

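The bottle sits centred between the open fingers (columns 265–372). I'll grip and lift it.

arm_command:
  commands:
    - [[0, 0, 0, 0, 0, 0, 0], [0, 0, 0, 0, 0, 0, 0], [0, 0, 0, 0, 0, 0, 0], [0, 0, 0, 0, 0, 0, 0], [0, 0, 0, 0, 0, 0, 0], [0, 0, 0, 0, 0, -0.01, 0], [0, 0, 0, 0, 0, -0.03, 0], [0, 0, 0, 0, 0, -0.045, 0], [0, 0, 0, 0, 0, -0.045, 0], [0, 0, 0, 0, 0, -0.035, 0], [0, 0, 0, 0, 0, 0, 0]]

```text
time: 7.52
ee_pos: [0.5528, 0.2894, 0.2862]
eef_rot: [0.998, -0.06, 0.002, -0.002]
ft_force: [-0.0, 0.6, -1.9]
width: 0.0432
```

```bash
python3 - <<'E'
from h import *
st(); save("w5",camera("wrist")["frame"])
legs([(.457,-.432,.28,-92.4)])
E
```

```text
7.53 p [0.5528 0.2894 0.2862] yaw -6.89 zax [ 0.005  0.003 -1.   ] F [-0.   0.6 -1.9] w 0.0432 q [-0.85  0.31  0.38  1.4  -0.11  1.45 -0.59]
leg (0.457, -0.432, 0.28, -92.4) n 15
   [-0.0002, -0.0, 0.0995, -0.0005, 0.0485, 0.0002]
   [-0.0002, -0.0, 0.0995, 0.0043, 0.0483, 0.0002]
   [-0.0002, -0.0, 0.0995, 0.0091, 0.0476, 0.0002]
   [-0.0002, -0.0, 0.0995, 0.0138, 0.0465, 0.0002]
   [-0.0002, -0.0, 0.0995, 0.0183, 0.0449, 0.0002]
   [-0.0002, -0.0, 0.0995, 0.0227, 0.0429, 0.0002]
   [-0.0002, -0.0, 0.0995, 0.0268, 0.0404, 0.0002]
   [-0.0002, -0.0, 0.0995, 0.0307, 0.0375, 0.0002]
   [-0.0002, -0.0, 0.0995, 0.0343, 0.0343, 0.0002]
   [-0.0002, -0.0, 0.0995, 0.0375, 0.0307, 0.0002]
   [-0.0002, -0.0, 0.0995, 0.0404, 0.0268, 0.0003]
   [-0.0002, -0.0, 0.0995, 0.0429, 0.0227, 0.0003]
   [-0.0002, -0.0, 0.0995, 0.0449, 0.0183, 0.0003]
   [-0.0002, -0.0, 0.0995, 0.0465, 0.0138, 0.0003]
   [-0.0002, -0.0, 0.0995, 0.0476, 0.0091, 0.0003]
```

View pics/w5.png

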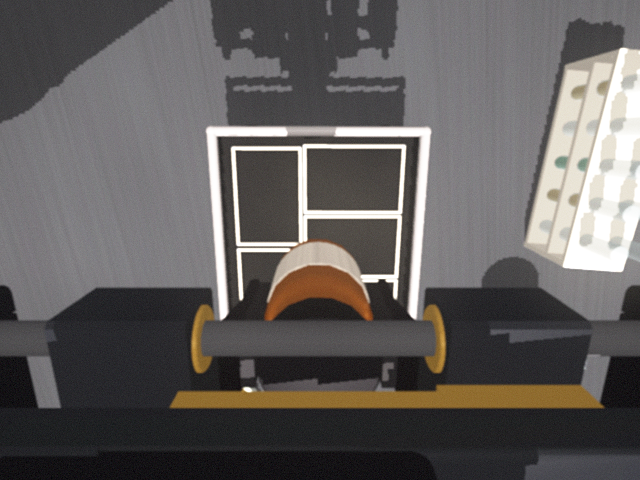

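arm_command:
  commands:
    - [[0, 0, 0.1, 0, 0.0485, 0, 0], [0, 0, 0.1, 0.0045, 0.0485, 0, 0], [0, 0, 0.1, 0.009, 0.0475, 0, 0], [0, 0, 0.1, 0.014, 0.0465, 0, 0], [0, 0, 0.1, 0.0185, 0.045, 0, 0], [0, 0, 0.1, 0.0225, 0.043, 0, 0], [0, 0, 0.1, 0.027, 0.0405, 0, 0], [0, 0, 0.1, 0.0305, 0.0375, 0, 0], [0, 0, 0.1, 0.0345, 0.0345, 0, 0], [0, 0, 0.1, 0.0375, 0.0305, 0, 0], [0, 0, 0.1, 0.0405, 0.027, 0, 0], [0, 0, 0.1, 0.043, 0.0225, 0, 0], [0, 0, 0.1, 0.045, 0.0185, 0, 0], [0, 0, 0.1, 0.0465, 0.014, 0, 0], [0, 0, 0.1, 0.0475, 0.009, 0, 0], [0, 0, 0, 0, 0, 0, 0]]

```text
time: 9.57
ee_pos: [0.4517, -0.4362, 0.2807]
eef_rot: [-0.687, 0.727, 0.001, -0.002]
ft_force: [-0.9, 0.9, -1.3]
width: 0.0432
```

```bash
python3 - <<'E'
from h import *
st(); save("w6",camera("wrist")["frame"])
legs([(.457,-.432,.15,-92.4),(.457,-.432,.046,-92.4)])
E
```

```text
9.57 p [ 0.4517 -0.4362  0.2807] yaw -93.28 zax [-0.004 -0.001 -1.   ] F [-0.9  0.9 -1.3] w 0.0432 q [ 0.01  0.44  0.96  1.41 -0.35  1.47 -0.67]
leg (0.457, -0.432, 0.15, -92.4) n 3
   [0.0011, 0.0001, -0.0037, -0.0007, -0.0014, 0.0436]
   [0.0011, 0.0001, -0.0037, -0.0007, -0.0013, 0.0436]
   [0.0011, 0.0001, -0.0037, -0.0007, -0.0013, 0.0436]
leg (0.457, -0.432, 0.046, -92.4) n 3
   [0.0, 0.0, 0.0, 0.0, 0.0, 0.0347]
   [0.0, 0.0, 0.0, 0.0, 0.0, 0.0347]
   [0.0, 0.0, 0.0, 0.0, 0.0, 0.0347]
```

View pics/w6.png

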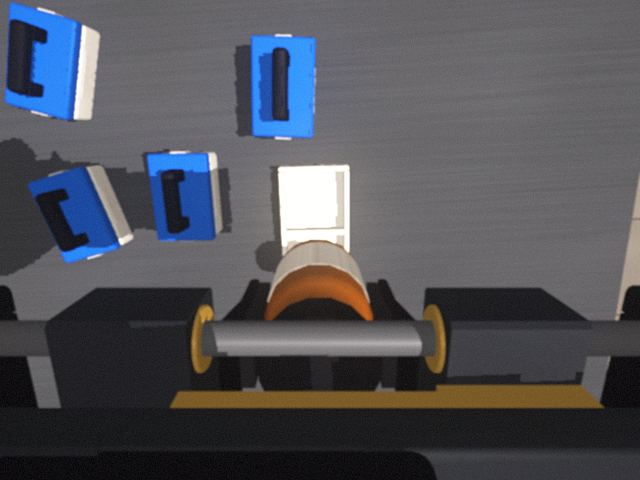

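```bash
python3 - <<'E'
from h import *
w=camera("wrist")
for p in [(278,167),(349,167),(283,235),(349,231),(284,230)]: print(ray(w,p,.022)[0].round(4))
E
```

```text
[ 0.4981 -0.3924  0.022 ]
[ 0.4942 -0.4676  0.022 ]
[ 0.4235 -0.392   0.022 ]
[ 0.4243 -0.4655  0.022 ]
[ 0.4292 -0.3936  0.022 ]
```

arm_command:
  commands:
    - [[0, 0, -0.011, -0.0035, -0.004, 0.043, 0], [0, 0, 0, -0.0015, -0.002, 0.043, 0], [0, 0, 0, 0, 0, 0.044, 0], [0, 0, 0, 0, 0, 0.04, 0], [0, 0, 0, 0, 0, 0.04, 0], [0, 0, 0, 0, 0, 0.016, 0], [0, 0, 0, 0, 0, 0.005, 0], [0, 0, 0, 0, 0, 0, 0]]

```text
time: 10.68
ee_pos: [0.4618, -0.4281, 0.0526]
eef_rot: [-0.694, 0.72, -0.001, 0.0]
ft_force: [-0.1, -0.6, -0.9]
width: 0.0432
```

```bash
python3 - <<'E'
from h import *
st(); save("w7",camera("wrist")["frame"]); save("t7",camera("top")["frame"])
E
```

```text
10.68 p [ 0.4618 -0.4281  0.0526] yaw -92.16 zax [ 0.001 -0.001 -1.   ] F [-0.1 -0.6 -0.9] w 0.0432 q [ 0.07  0.63  0.82  1.67 -0.51  1.07 -0.56]
```

View pics/w7.png

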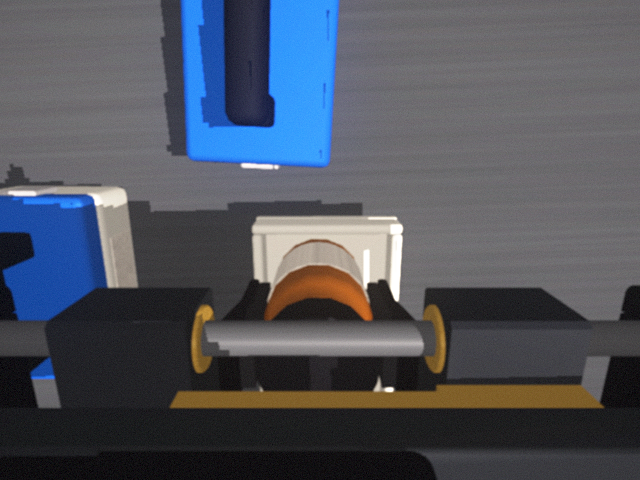

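arm_command:
  commands:
    - [[0, 0, 0, 0.002, 0.002, 0.003, 0], [0, 0, 0, 0, 0, 0.002, 0], [0, 0, 0, 0, 0, 0.001, 0], [0, 0, 0, 0, 0, 0, 0]]

```text
time: 11.28
ee_pos: [0.4591, -0.4306, 0.0478]
eef_rot: [-0.693, 0.721, -0.0, 0.001]
ft_force: [-5.4, 5.9, 20.8]
width: 0.0436
```

```bash
python3 - <<'E'
from h import *
st()
E
```

```text
11.28 p [ 0.4591 -0.4306  0.0478] yaw -92.22 zax [ 0.001  0.    -1.   ] F [-5.4  5.9 20.8] w 0.0436 q [ 0.08  0.64  0.82  1.67 -0.52  1.06 -0.55]
```

arm_command:
  commands:
    - [[0, 0, 0, 0, 0, -0.001, 20], [0, 0, 0, 0, 0, 0, 80], [0, 0, 0, 0, 0, 0, 80], [0, 0, 0, 0, 0, 0, 80], [0, 0, 0, 0, 0, -0.02, 80], [0, 0, 0, 0, 0, -0.04, 80], [0, 0, 0, 0, 0, -0.05, 80], [0, 0, 0, 0, -0.02, -0.06, 80], [0, 0, 0, 0, -0.02, -0.05, 80], [0, 0, 0, 0, 0, 0, 80]]

```text
time: 12.52
ee_pos: [0.5009, -0.4324, 0.2712]
eef_rot: [-0.694, 0.72, -0.004, 0.0]
ft_force: [-0.4, -0.6, -0.2]
width: 0.0699
```

```bash
cat >> h.py <<'E'
def cases(c,z=.045):
    im=c["frame"]; hsv=cv2.cvtColor(im,cv2.COLOR_RGB2HSV)
    m=cv2.inRange(hsv,(105,150,60),(125,255,255)); m=cv2.morphologyEx(m,cv2.MORPH_CLOSE,np.ones((9,9)))
    for k in cv2.findContours(m,cv2.RETR_EXTERNAL,cv2.CHAIN_APPROX_NONE)[0]:
        if cv2.contourArea(k)<400: continue
        P=ray(c,cv2.convexHull(k)[:,0],z)[:,:2]; r=cv2.minAreaRect(P.astype(np.float32)*1000)
        b=cv2.boxPoints(r)/1000; e=[b[1]-b[0],b[2]-b[1]]; l=np.linalg.norm(e,axis=1); d=e[int(l[1]>l[0])]; d=d*np.sign(d[0])
        print("case",np.round(np.array(r[0])/1000,4),"size",l.round(4),"yaw",np.degrees(np.arctan2(d[1],d[0])).round(1),"px",np.mean(k[:,0],0).round(0), "nearborder" if (k.min()<3 or k[:,0,1].max()>475 or k[:,0,0].max()>635) else "")
E
python3 - <<'E'
from h import *
st(); w=camera("wrist");c=camera("top"); save("w8",w["frame"]); save("t8",c["frame"])
print("wrist"); cases(w); print("top"); cases(c)
E
```

```text
12.53 p [ 0.5009 -0.4324  0.2712] yaw -92.09 zax [ 0.006 -0.005 -1.   ] F [-0.4 -0.6 -0.2] w 0.0699 q [ 0.03  0.52  0.92  1.34 -0.41  1.48 -0.69]
wrist
case [ 0.4636 -0.1823] size [0.0647 0.084 ] yaw 12.7 px [ 81. 250.] 
case [ 0.4732 -0.2966] size [0.0906 0.062 ] yaw -2.5 px [187. 244.] 
case [ 0.5718 -0.4079] size [0.0894 0.0603] yaw -5.1 px [290. 141.] 
case [ 0.6057 -0.1853] size [0.0902 0.0642] yaw -18.7 px [ 52. 112.] 
top
case [ 0.4592 -0.1804] size [0.0596 0.0892] yaw 12.8 px [381. 289.] 
case [ 0.4728 -0.2949] size [0.0895 0.0582] yaw -1.7 px [432. 283.] 
case [ 0.5711 -0.4086] size [0.0891 0.063 ] yaw -4.9 px [481. 239.] 
case [ 0.606  -0.1829] size [0.0895 0.0607] yaw -18.1 px [381. 224.]
```

View pics/w8.png

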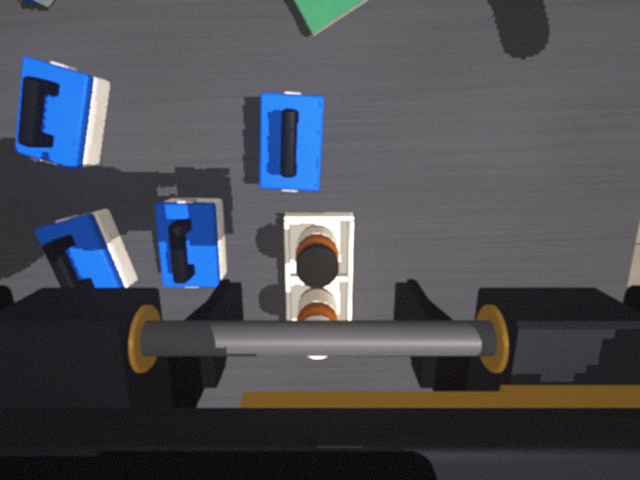

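View pics/t8.png

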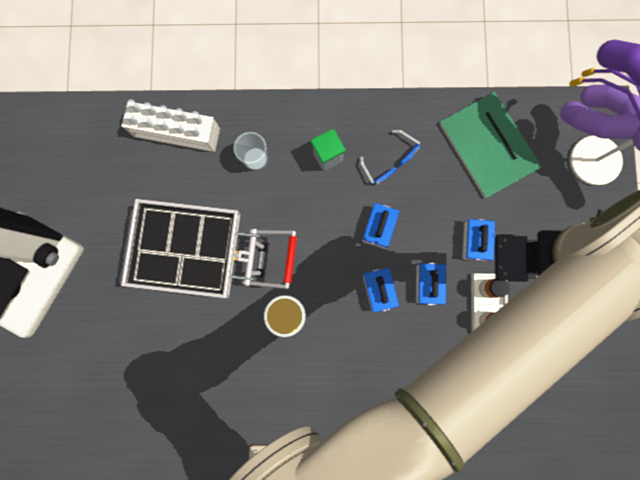

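```bash
python3 - <<'E'
from h import *
legs([(.5714,-.4082,.20,-95),(.5714,-.4082,.057,-95)])
E
```

```text
leg (0.5714, -0.4082, 0.2, -95) n 3
   [-0.0002, -0.0002, 0.0163, -0.0087, -0.024, 0.0222]
   [-0.0002, -0.0002, 0.0163, -0.0091, -0.0238, 0.0222]
   [-0.0002, -0.0002, 0.0163, -0.0095, -0.0237, 0.0222]
leg (0.5714, -0.4082, 0.057, -95) n 3
   [0.0, 0.0, 0.0, 0.0, 0.0, 0.0477]
   [0.0, 0.0, 0.0, 0.0, 0.0, 0.0477]
   [0.0, 0.0, 0.0, 0.0, 0.0, 0.0477]
```

arm_command:
  commands:
    - [[0, 0, 0.016, -0.0085, -0.024, 0.022, 100], [0, 0, 0.016, -0.009, -0.024, 0.022, 100], [0, 0, 0.016, -0.0095, -0.0235, 0.022, 100], [0, 0, 0, 0, 0, 0.045, 100], [0, 0, 0, 0, 0, 0.045, 100], [0, 0, 0, 0, 0, 0, 100], [0, 0, 0, 0, 0, 0, 100]]
  newtons: 30

```text
time: 13.5
ee_pos: [0.5716, -0.409, 0.1115]
eef_rot: [-0.676, 0.737, -0.001, -0.0]
ft_force: [0.0, -0.3, 0.6]
width: 0.0869
```

```bash
python3 - <<'E'
from h import *
st(); w=camera("wrist"); save("w9",w["frame"]);legs([(.5714,-.4082,.057,-95)])
print(proj(w,[[.5714,-.4082,.075],[.5714+.03,-.4082-.0026,.075],[.5714+.045,-.4082-.004,.045]]))
E
```

```text
13.5 p [ 0.5716 -0.409   0.1115] yaw -94.98 zax [ 0.001 -0.001 -1.   ] F [ 0.  -0.3  0.6] w 0.0869 q [ 0.02  0.72  0.83  1.4  -0.54  1.25 -0.76]
leg (0.5714, -0.4082, 0.057, -95) n 2
   [-0.001, -0.0007, 0.0003, -0.0005, 0.0004, 0.0275]
   [-0.001, -0.0007, 0.0003, -0.0005, 0.0004, 0.0276]
[[319.0825481  283.31420697]
 [319.16125639 228.32545519]
 [319.2058483  190.84401604]]
```

View pics/w9.png

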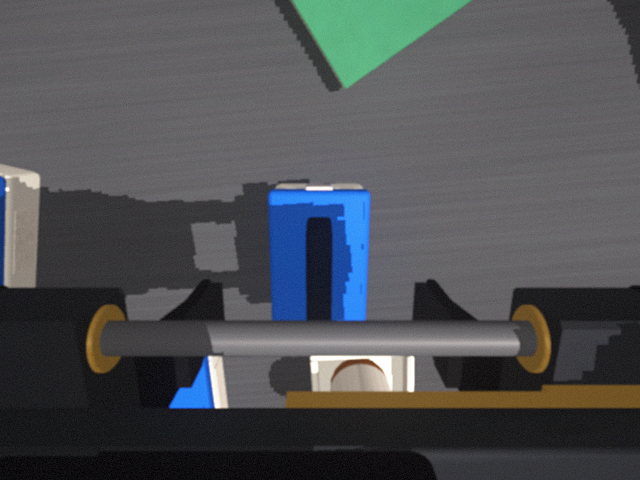

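arm_command:
  commands:
    - [[0, 0, 0, 0, 0, 0.03, 100], [0, 0, 0, 0, 0, 0.0245, 100], [0, 0, 0, 0, 0, 0, 100], [0, 0, 0, 0, 0, 0, 0], [0, 0, 0, 0, 0, 0, 0], [0, 0, 0, 0, 0, 0, 0], [0, 0, 0, 0, 0, 0, 0], [0, 0, 0, 0, 0, 0, 0], [0, 0, 0, 0, 0, 0, 0], [0, 0, 0, 0, 0, 0, 0]]

```text
time: 14.8
ee_pos: [0.5717, -0.4083, 0.0552]
eef_rot: [-0.676, 0.737, 0.0, 0.0]
ft_force: [-0.1, 0.4, -0.1]
width: 0.0252
```

arm_command:
  commands:
    - [[0, 0, 0, 0, 0, -0.015, 0], [0, 0, 0, 0, 0, -0.04, 0], [0, 0, 0, 0, 0, -0.05, 0], [0, 0, 0, 0, 0, -0.05, 0], [0, 0, 0, 0, 0, -0.05, 0], [0, 0, 0, 0, 0, -0.02, 0], [0, 0, 0, 0, 0, 0, 0]]

```text
time: 15.68
ee_pos: [0.5717, -0.4089, 0.2824]
eef_rot: [-0.676, 0.737, -0.001, 0.0]
ft_force: [0.2, -0.3, -4.0]
width: 0.0138
```

```bash
python3 - <<'E'
from h import *
st(); w=camera("wrist"); save("w10",w["frame"]);legs([(.5,-.05,.28,-96),(.585,.24,.28,-97)],vmax=.055)
E
```

```text
15.68 p [ 0.5717 -0.4089  0.2824] yaw -94.96 zax [ 0.002 -0.002 -1.   ] F [ 0.2 -0.3 -4. ] w 0.0138 q [ 0.03  0.62  0.9   1.17 -0.47  1.55 -0.82]
leg (0.5, -0.05, 0.28, -96) n 7
   [-0.0001, -0.0, 0.0026, -0.0501, 0.0146, 0.0001]
   [-0.0001, -0.0, 0.0026, -0.0501, 0.0147, 0.0001]
   [-0.0001, -0.0, 0.0026, -0.05, 0.0149, 0.0001]
   [-0.0001, -0.0, 0.0026, -0.05, 0.015, 0.0001]
   [-0.0001, -0.0, 0.0026, -0.05, 0.0151, 0.0001]
   [-0.0001, -0.0, 0.0026, -0.0499, 0.0152, 0.0001]
   [-0.0001, -0.0, 0.0026, -0.0499, 0.0154, 0.0001]
leg (0.585, 0.24, 0.28, -97) n 6
   [0.0, 0.0, 0.0029, -0.0495, -0.009, 0.0]
   [0.0, 0.0, 0.0029, -0.0496, -0.0089, 0.0]
   [0.0, 0.0, 0.0029, -0.0496, -0.0087, 0.0]
   [0.0, 0.0, 0.0029, -0.0496, -0.0086, 0.0]
   [0.0, 0.0, 0.0029, -0.0497, -0.0085, 0.0]
   [0.0, 0.0, 0.0029, -0.0497, -0.0083, 0.0]
```

View pics/w10.png

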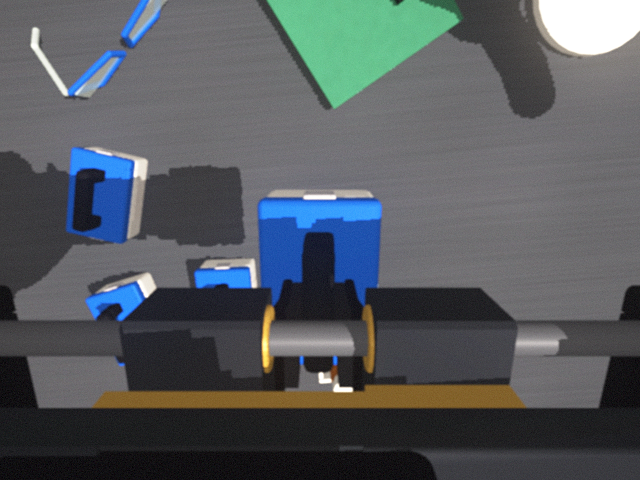

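```bash
cat >> h.py <<'E'
def lidz(w,a,b,L=.06):
    from scipy.optimize import brentq
    f=lambda z: np.linalg.norm(np.diff(ray(w,[a,b],z),axis=0))-L
    z=brentq(f,-.2,.4); P=ray(w,[a,b],z); s=read_state(); R=Ro.from_quat(s["eef_rot"]); t=(P-s["ee_pos"]); print("lid z",round(z,4),"tool-frame of edge pts",R.inv().apply(t).round(4))
E
python3 - <<'E'
from h import *
w=camera("wrist"); g=w["frame"]; save("w10b",g,5,(250,180,400,300)); lidz(w,(259,202),(381,202))
E
```

```text
lid z 0.2481 tool-frame of edge pts [[-0.03   -0.0443  0.0312]
 [ 0.03   -0.0443  0.0312]]
```

View pics/w10b.png

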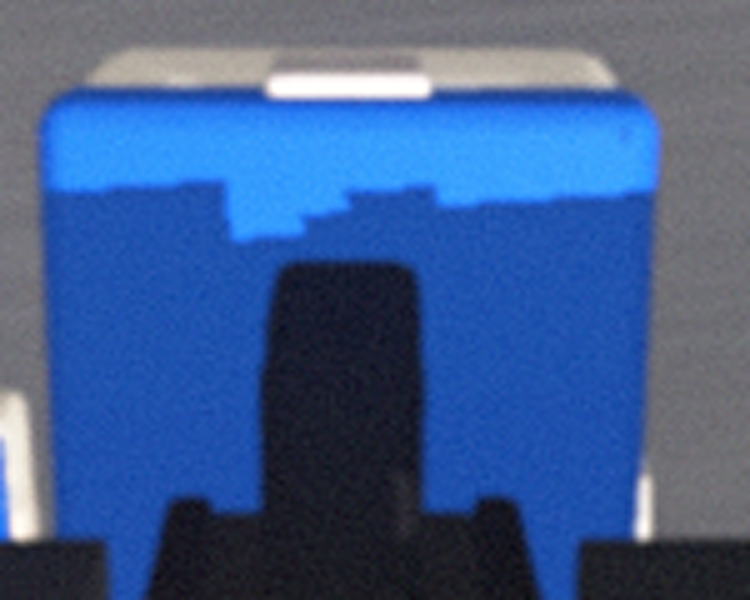

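arm_command:
  commands:
    - [[0, 0, 0, 0, 0, 0.04, 0], [0, 0, 0, 0, 0, 0.05, 0], [0, 0, 0, 0, 0, 0.05, 0], [0, 0, 0, 0, 0, 0.035, 0], [0, 0, 0, 0, 0, 0.02, 0], [0, 0, 0, 0, 0, 0.008, 0], [0, 0, 0, 0, 0, 0.002, 0], [0, 0, 0, 0, 0, 0, 0]]

```text
time: 16.77
ee_pos: [0.5721, -0.4087, 0.0764]
eef_rot: [-0.676, 0.737, -0.001, 0.0]
ft_force: [-0.3, -0.6, -3.6]
width: 0.0136
```

```bash
python3 - <<'E'
from h import *
st()
E
```

```text
16.77 p [ 0.5721 -0.4087  0.0764] yaw -94.94 zax [ 0.001 -0.001 -1.   ] F [-0.3 -0.6 -3.6] w 0.0136 q [ 0.03  0.75  0.81  1.43 -0.56  1.2  -0.75]
```

arm_command:
  commands:
    - [[0, 0, 0, 0, 0, 0.0015, 0], [0, 0, 0, 0, 0, 0, 45], [0, 0, 0, 0, 0, 0, 45], [0, 0, 0, 0, 0, 0.01, 45], [0, 0, 0, 0, 0, 0.0085, 45], [0, 0, 0, 0, 0, 0, 0], [0, 0, 0, 0, 0, 0, 0], [0, 0, 0, 0, 0, 0, 0], [0, 0, 0, 0, 0, 0, 0], [0, 0, 0, 0, 0, 0, 0], [0, 0, 0, 0, 0, 0, 0], [0, 0, 0, 0, 0, 0, 0], [0, 0, 0, 0, 0, 0, 0]]

```text
time: 18.4
ee_pos: [0.5716, -0.4083, 0.0552]
eef_rot: [-0.676, 0.737, 0.0, 0.0]
ft_force: [-0.3, -0.1, -2.3]
width: 0.0138
```

Now firmly gripped low. Lift and travel.

arm_command:
  commands:
    - [[0, 0, 0, 0, 0, -0.015, 0], [0, 0, 0, 0, 0, -0.04, 0], [0, 0, 0, 0, 0, -0.055, 0], [0, 0, 0, 0, 0, -0.055, 0], [0, 0, 0, 0, 0, -0.055, 0], [0, 0, 0.0025, -0.05, 0.015, 0, 0], [0, 0, 0.0025, -0.05, 0.015, 0, 0], [0, 0, 0.0025, -0.05, 0.015, 0, 0], [0, 0, 0.0025, -0.05, 0.015, 0, 0], [0, 0, 0.0025, -0.05, 0.015, 0, 0], [0, 0, 0.0025, -0.05, 0.015, 0, 0], [0, 0, 0.0025, -0.05, 0.015, 0, 0], [0, 0, 0.003, -0.05, -0.009, 0, 0], [0, 0, 0.003, -0.05, -0.009, 0, 0], [0, 0, 0.003, -0.05, -0.009, 0, 0], [0, 0, 0.003, -0.05, -0.009, 0, 0], [0, 0, 0.003, -0.05, -0.009, 0, 0], [0, 0, 0.003, -0.05, -0.009, 0, 0], [0, 0, 0, 0, 0, 0, 0], [0, 0, 0, 0, 0, 0, 0]]

```text
time: 20.9
ee_pos: [0.587, 0.2412, 0.2759]
eef_rot: [-0.662, 0.749, -0.0, -0.0]
ft_force: [0.9, -1.0, -2.9]
width: 0.0138
```

```bash
python3 - <<'E'
from h import *
st(); w=camera("wrist"); save("w11",w["frame"]); save("t11",camera("top")["frame"]); legs([(.593,.3197,.28,-97)],vmax=.055)
E
```

```text
20.9 p [0.587  0.2412 0.2759] yaw -97.03 zax [ 0.    -0.001 -1.   ] F [ 0.9 -1.  -2.9] w 0.0138 q [-1.02  0.4   0.77  1.4  -0.28  1.45 -1.95]
leg (0.593, 0.3197, 0.28, -97) n 2
   [-0.0003, 0.0002, -0.0008, -0.0397, 0.0019, -0.0019]
   [-0.0003, 0.0002, -0.0008, -0.0397, 0.0019, -0.0019]
```

View pics/w11.png

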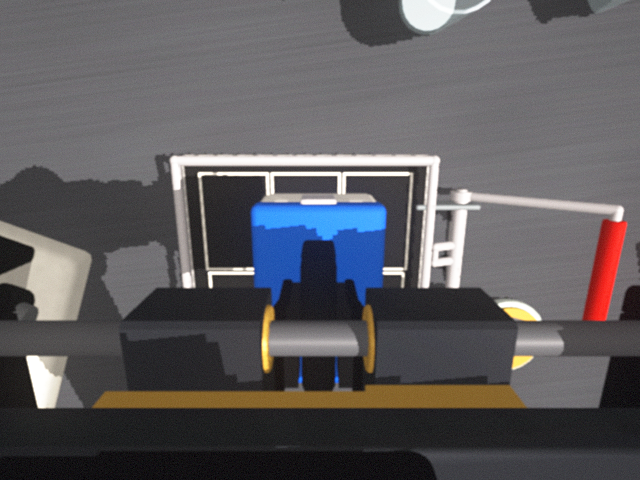

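View pics/t11.png

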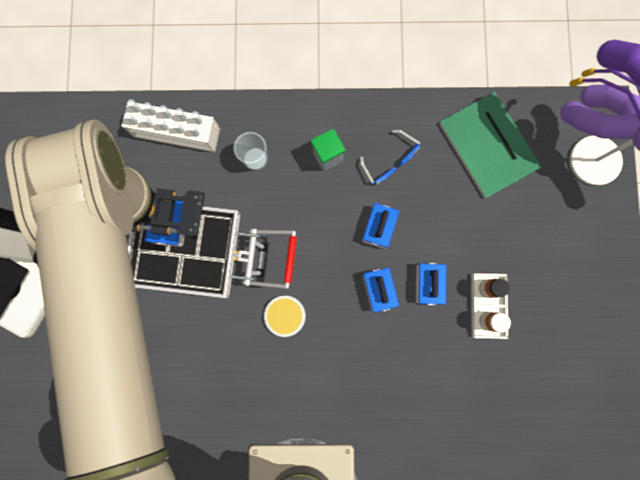

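```bash
python3 - <<'E'
from h import *
save("s11",camera("scene")["frame"])
E
```

```text
(no output)
```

View pics/s11.png

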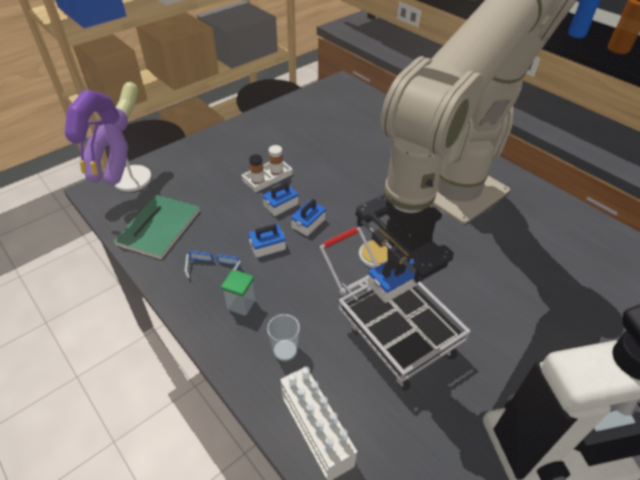

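```bash
python3 - <<'E'
from h import *
w=camera("wrist"); save("w11b",w["frame"],4,(165,150,300,280)); save("w11c",w["frame"],4,(330,150,450,280))
lidz(w,(252,208),(386,208))
E
```

```text
lid z 0.2612 tool-frame of edge pts [[-0.0308 -0.0443  0.0148]
 [ 0.0292 -0.0444  0.0148]]
```

View pics/w11b.png

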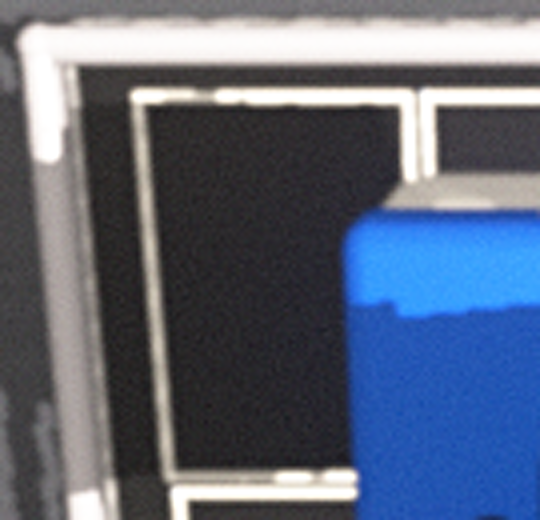

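View pics/w11c.png

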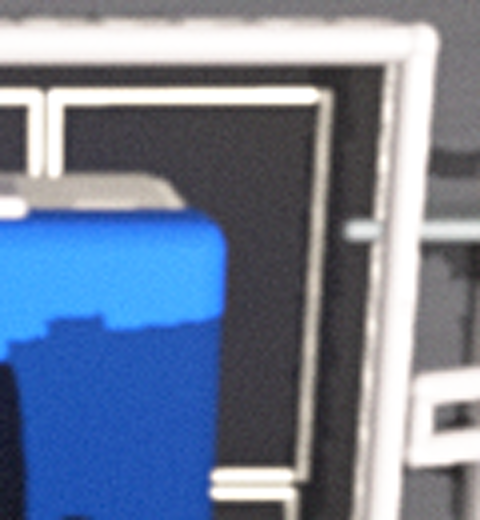

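```bash
python3 - <<'E'
from h import *
w=camera("wrist")
z=lambda p,x:[x+(p[0]+.5)/4-.5,150+(p[1]+.5)/4-.5]
R=lambda p,x: ray(w,z(p,x),.075)[0,:2]
a,b,c=R((140,97),165),R((408,97),165),R((170,476),165)
print(a,b,c,np.linalg.norm(a-b),np.linalg.norm(a-c)); print("place1",(b+c)/2, np.degrees(np.arctan2(*(a-c)[::-1])))
d,e,f=R((55,97),330),R((325,97),330),R((302,474),330)
print(np.linalg.norm(d-e),np.linalg.norm(e-f)); print("place3",(d+f)/2,np.degrees(np.arctan2(*(e-f)[::-1])), "yaw across",np.degrees(np.arctan2(-(a-e)[0],(a-e)[1])))
E
```

```text
[0.64185317 0.34524855] [0.6343521  0.28424443] [0.55062708 0.35671047] 0.061463557214618866 0.09194332385668967
place1 [0.59248959 0.32047745] -7.161286145922124
0.061861026226782516 0.09135800552996615
place3 [0.57663539 0.18914133] -6.84386331637925 yaw across -7.009903958772008
```

```bash
python3 - <<'E'
from h import *
legs([(.5925,.3200,.26,-97),(.5925,.3200,.145,-97)],vmax=.055)
E
```

```text
leg (0.5925, 0.32, 0.26, -97) n 2
   [-0.0002, 0.0004, -0.0004, -0.0394, 0.0021, 0.008]
   [-0.0002, 0.0004, -0.0004, -0.0394, 0.002, 0.008]
leg (0.5925, 0.32, 0.145, -97) n 3
   [0.0, 0.0, 0.0, 0.0, 0.0, 0.0383]
   [0.0, 0.0, 0.0, 0.0, 0.0, 0.0383]
   [0.0, 0.0, 0.0, 0.0, 0.0, 0.0383]
```

arm_command:
  commands:
    - [[0, 0, 0, -0.0395, 0.002, 0.008, 0], [0, 0, 0, -0.0395, 0.002, 0.008, 0], [0, 0, 0, 0, 0, 0, 0], [0, 0, 0, 0, 0, 0.038, 0], [0, 0, 0, 0, 0, 0.038, 0], [0, 0, 0, 0, 0, 0.036, 0], [0, 0, 0, 0, 0, 0, 0], [0, 0, 0, 0, 0, 0, 0], [0, 0, 0, 0, 0, 0, 0]]

```text
time: 22.28
ee_pos: [0.5935, 0.3212, 0.1495]
eef_rot: [-0.663, 0.749, -0.0, 0.002]
ft_force: [0.6, -0.1, -2.7]
width: 0.0136
```

```bash
python3 - <<'E'
from h import *
st();legs([(.5925,.3200,.131,-97)],vmax=.1)
E
```

```text
22.27 p [0.5935 0.3212 0.1495] yaw -96.99 zax [ 0.003  0.002 -1.   ] F [ 0.6 -0.1 -2.7] w 0.0136 q [-1.05  0.57  0.7   1.45 -0.37  1.25 -2.  ]
leg (0.5925, 0.32, 0.131, -97) n 1
   [-0.0023, 0.002, 0.0002, 0.0013, 0.0009, 0.0185]
```

arm_command:
  commands:
    - [[-0.002, 0.002, 0, 0.0015, 0.001, 0.008, 0], [0, 0, 0, 0, 0, 0.006, 0], [0, 0, 0, 0, 0, 0.0035, 0], [0, 0, 0, 0, 0, 0, 0], [0, 0, 0, 0, 0, 0, 0]]

```text
time: 22.9
ee_pos: [0.5913, 0.3197, 0.1302]
eef_rot: [-0.663, 0.749, 0.0, -0.001]
ft_force: [-1.7, -0.4, 3.9]
width: 0.0137
```

```bash
python3 - <<'E'
from h import *
st()
E
```

```text
22.9 p [0.5913 0.3197 0.1302] yaw -96.97 zax [-0.002 -0.001 -1.   ] F [-1.7 -0.4  3.9] w 0.0137 q [-1.04  0.58  0.69  1.47 -0.38  1.23 -2.  ]
```

arm_command:
  commands:
    - [[0, 0, 0, 0, 0, 0, 45], [0, 0, 0, 0, 0, 0, 45], [0, 0, 0, 0, 0, 0, 45], [0, 0, 0, 0, 0, -0.03, 45], [0, 0, 0, 0, 0, -0.05, 45], [0, 0, 0, 0.03, 0.03, -0.05, 45], [0, 0, 0, 0.05, 0.03, 0, 45], [0, 0, 0, 0.02, 0.02, 0, 45], [0, 0, 0, 0, 0, 0, 45]]

```text
time: 24.02
ee_pos: [0.5008, 0.2305, 0.2585]
eef_rot: [-0.662, 0.749, 0.001, -0.001]
ft_force: [0.7, 1.0, 0.4]
width: 0.0391
```

```bash
cat >> h.py <<'E'
def pk(c,z=.120):
    cases(c,z)
E
python3 - <<'E'
from h import *
st(); w=camera("wrist"); save("w12",w["frame"]); cases(w,.120); cases(camera("top"))
legs([(.5,-.1,.28,-96),(.473,-.295,.25,-92)],vmax=.055)
E
```

```text
24.02 p [0.5008 0.2305 0.2585] yaw -97.03 zax [-0.002  0.001 -1.   ] F [0.7 1.  0.4] w 0.0391 q [-1.21  0.18  0.8   1.65 -0.13  1.37 -2.09]
case [0.5927 0.3195] size [0.089  0.0608] yaw -7.0 px [184. 124.] 
case [ 0.4597 -0.1803] size [0.0596 0.0902] yaw 12.8 px [381. 289.] 
case [ 0.4721 -0.2949] size [0.0881 0.0582] yaw -1.7 px [432. 284.] 
case [0.6119 0.3436] size [0.0792 0.0641] yaw -7.2 px [152. 221.] 
case [ 0.6059 -0.1827] size [0.0895 0.0605] yaw -18.6 px [381. 225.] 
leg (0.5, -0.1, 0.28, -96) n 7
   [0.0002, -0.0001, -0.0023, 0.0472, -0.0055, -0.0031]
   [0.0002, -0.0001, -0.0023, 0.0472, -0.0054, -0.0031]
   [0.0002, -0.0001, -0.0023, 0.0472, -0.0053, -0.0031]
   [0.0002, -0.0001, -0.0023, 0.0472, -0.0052, -0.0031]
   [0.0002, -0.0001, -0.0023, 0.0472, -0.005, -0.0031]
   [0.0002, -0.0001, -0.0023, 0.0472, -0.0049, -0.0031]
   [0.0002, -0.0001, -0.0023, 0.0472, -0.0048, -0.0031]
leg (0.473, -0.295, 0.25, -92) n 4
   [0.0, 0.0, -0.0175, 0.0492, 0.0016, 0.0075]
   [0.0, 0.0, -0.0175, 0.0492, 0.0025, 0.0075]
   [0.0, 0.0, -0.0175, 0.0491, 0.0033, 0.0075]
   [0.0, 0.0, -0.0175, 0.049, 0.0042, 0.0075]
```

View pics/w12.png

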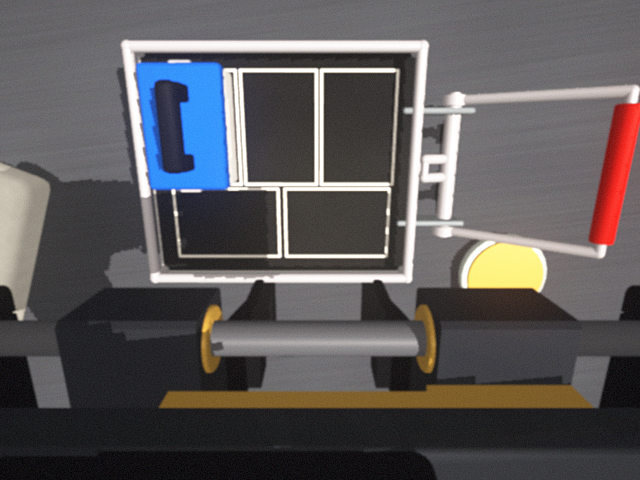

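```bash
python3 - <<'E'
from h import *
w=camera("wrist"); save("w12b",w["frame"],4,(165,175,295,265)); save("w12c",w["frame"],4,(275,175,405,265))
E
```

arm_command:
  commands:
    - [[0, 0, -0.0025, 0.047, -0.0055, -0.003, 100], [0, 0, -0.0025, 0.047, -0.0055, -0.003, 100], [0, 0, -0.0025, 0.047, -0.0055, -0.003, 100], [0, 0, -0.0025, 0.047, -0.005, -0.003, 100], [0, 0, -0.0025, 0.047, -0.005, -0.003, 100], [0, 0, -0.0025, 0.047, -0.005, -0.003, 100], [0, 0, -0.0025, 0.047, -0.005, -0.003, 100], [0, 0, -0.0175, 0.049, 0.0015, 0.0075, 100], [0, 0, -0.0175, 0.049, 0.0025, 0.0075, 100], [0, 0, -0.0175, 0.049, 0.0035, 0.0075, 100], [0, 0, -0.0175, 0.049, 0.004, 0.0075, 100], [0, 0, 0, 0, 0, 0.045, 100], [0, 0, 0, 0, 0, 0.045, 100], [0, 0, 0, 0, 0, 0.03, 100], [0, 0, 0, 0, 0, 0, 100], [0, 0, 0, 0, 0, 0, 100]]

```text
time: 26.18
ee_pos: [0.4742, -0.2949, 0.1309]
eef_rot: [-0.695, 0.719, -0.001, -0.002]
ft_force: [0.5, -0.9, 0.8]
width: 0.087
```

```bash
python3 - <<'E'
from h import *
st(); w=camera("wrist"); save("w13",w["frame"]); legs([(.4727,-.2953,.057,-92)],vmax=.055)
print(proj(w,[[.4727,-.2953,.075],[.4727+.045,-.2953-.0016,.045]]))
E
```

```text
26.18 p [ 0.4742 -0.2949  0.1309] yaw -91.95 zax [-0.002 -0.003 -1.   ] F [ 0.5 -0.9  0.8] w 0.087 q [-0.38  0.42  1.05  1.81 -0.4   1.15 -0.8 ]
leg (0.4727, -0.2953, 0.057, -92) n 2
   [0.0003, -0.0015, 0.0005, 0.0001, 0.0008, 0.0371]
   [0.0003, -0.0015, 0.0005, 0.0002, 0.0008, 0.0371]
[[320.58442091 272.72949746]
 [320.45460189 188.47012544]]
```

View pics/w13.png

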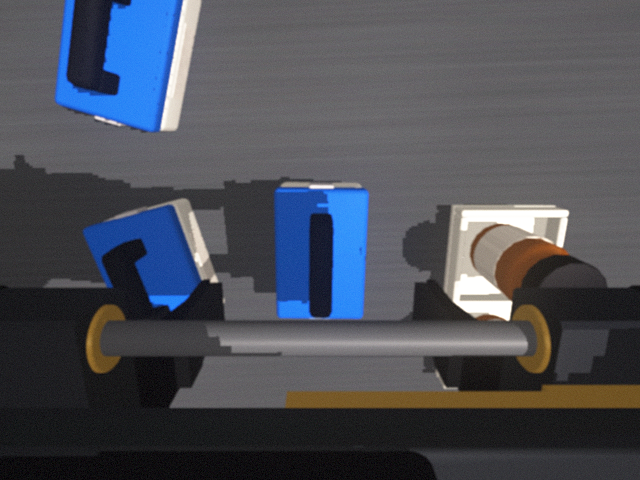

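View pics/w12b.png

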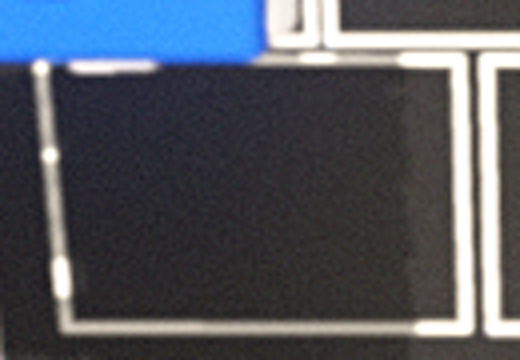

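View pics/w12c.png

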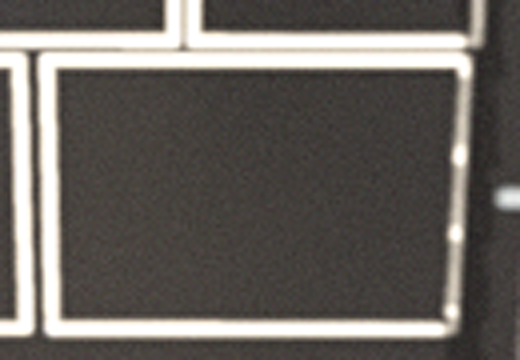

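arm_command:
  commands:
    - [[0, -0.003, 0, 0.0005, 0.0015, 0.038, 100], [0, 0, 0, 0, 0, 0.036, 100], [0, 0, 0, 0, 0, 0, 100], [0, 0, 0, 0, 0, 0, 0], [0, 0, 0, 0, 0, 0, 0], [0, 0, 0, 0, 0, 0, 0], [0, 0, 0, 0, 0, 0, 0], [0, 0, 0, 0, 0, 0, 0], [0, 0, 0, 0, 0, 0, 0], [0, 0, 0, 0, 0, 0, 0], [0, 0, 0, 0, 0, 0, 0], [0, 0, 0, 0, 0, 0, 0], [0, 0, 0, 0, 0, 0, 0], [0, 0, 0, 0, 0, 0, 0]]

```text
time: 27.98
ee_pos: [0.4716, -0.2948, 0.0558]
eef_rot: [-0.695, 0.719, 0.001, -0.0]
ft_force: [0.4, -1.8, 0.4]
width: 0.0138
```

```bash
python3 - <<'E'
from h import *
st(); s=read_state(); s["ee_pos"][2]=.28
legs([(.50,-.05,.28,-96),(.5847,.2545,.28,-97)],vmax=.055,s=s)
E
```

```text
27.98 p [ 0.4716 -0.2948  0.0558] yaw -91.96 zax [-0.002  0.001 -1.   ] F [ 0.4 -1.8  0.4] w 0.0138 q [-0.3   0.52  0.97  1.87 -0.5   1.02 -0.72]
leg (0.5, -0.05, 0.28, -96) n 5
   [0.0004, 0.0002, 0.0141, -0.0491, -0.004, 0.0]
   [0.0004, 0.0002, 0.0141, -0.0492, -0.0033, 0.0]
   [0.0004, 0.0002, 0.0141, -0.0492, -0.0026, 0.0]
   [0.0004, 0.0002, 0.0141, -0.0492, -0.0019, 0.0]
   [0.0004, 0.0002, 0.0141, -0.0493, -0.0012, 0.0]
leg (0.5847, 0.2545, 0.28, -97) n 6
   [0.0, 0.0, 0.0029, -0.0519, -0.0087, 0.0]
   [0.0, 0.0, 0.0029, -0.052, -0.0086, 0.0]
   [0.0, 0.0, 0.0029, -0.052, -0.0084, 0.0]
   [0.0, 0.0, 0.0029, -0.052, -0.0083, 0.0]
   [0.0, 0.0, 0.0029, -0.052, -0.0081, 0.0]
   [0.0, 0.0, 0.0029, -0.0521, -0.008, 0.0]
```

arm_command:
  commands:
    - [[0, 0, 0, 0, 0, -0.015, 0], [0, 0, 0, 0, 0, -0.04, 0], [0, 0, 0, 0, 0, -0.055, 0], [0, 0, 0, 0, 0, -0.055, 0], [0, 0, 0, 0, 0, -0.058, 0], [0, 0, 0.014, -0.049, -0.004, 0, 0], [0, 0, 0.014, -0.049, -0.0035, 0, 0], [0, 0, 0.014, -0.049, -0.0025, 0, 0], [0, 0, 0.014, -0.049, -0.002, 0, 0], [0, 0, 0.014, -0.049, -0.001, 0, 0], [0, 0, 0.003, -0.052, -0.0085, 0, 0], [0, 0, 0.003, -0.052, -0.0085, 0, 0], [0, 0, 0.003, -0.052, -0.0085, 0, 0], [0, 0, 0.003, -0.052, -0.0085, 0, 0], [0, 0, 0.003, -0.052, -0.008, 0, 0], [0, 0, 0.003, -0.052, -0.008, 0, 0], [0, 0, 0, 0, 0, 0, 0], [0, 0, 0, 0, 0, 0, 0]]

```text
time: 30.22
ee_pos: [0.5847, 0.2524, 0.2797]
eef_rot: [-0.662, 0.749, 0.001, -0.001]
ft_force: [-0.3, -0.4, -3.0]
width: 0.0137
```

```bash
python3 - <<'E'
from h import *
st(); w=camera("wrist"); save("w14",w["frame"]); legs([(.5847,.2545,.28,-97),(.5847,.2545,.148,-97)],vmax=.055)
E
```

```text
30.23 p [0.5847 0.2524 0.2797] yaw -97.05 zax [-0.002  0.    -1.   ] F [-0.3 -0.4 -3. ] w 0.0137 q [-1.13  0.46  0.94  1.39 -0.37  1.48 -1.91]
leg (0.5847, 0.2545, 0.28, -97) n 1
   [0.0019, 0.0006, -0.0019, -0.0026, 0.0005, -0.0001]
leg (0.5847, 0.2545, 0.148, -97) n 3
   [0.0, 0.0, 0.0, 0.0, 0.0, 0.044]
   [0.0, 0.0, 0.0, 0.0, 0.0, 0.044]
   [0.0, 0.0, 0.0, 0.0, 0.0, 0.044]
```

View pics/w14.png

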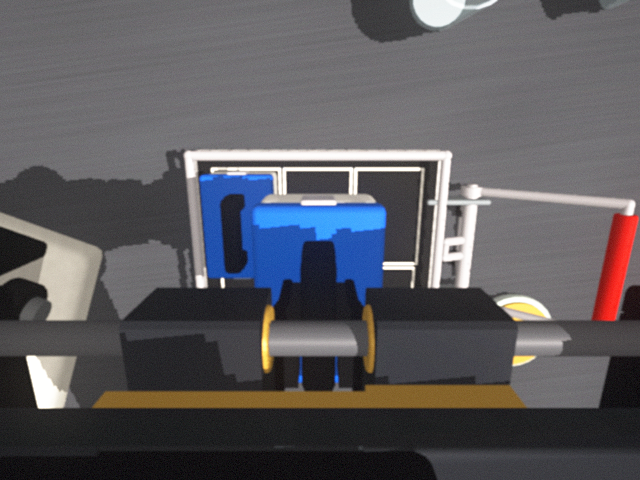

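arm_command:
  commands:
    - [[0.001, 0, 0, -0.0025, 0.0005, 0, 0], [0, 0, 0, 0, 0, 0.044, 0], [0, 0, 0, 0, 0, 0.044, 0], [0, 0, 0, 0, 0, 0.044, 0], [0, 0, 0, 0, 0, 0, 0], [0, 0, 0, 0, 0, 0, 0], [0, 0, 0, 0, 0, 0, 0]]

```text
time: 31.15
ee_pos: [0.5856, 0.2562, 0.1496]
eef_rot: [-0.663, 0.749, 0.001, 0.002]
ft_force: [0.3, 0.8, -2.3]
width: 0.0136
```

```bash
python3 - <<'E'
from h import *
st(); legs([(.5847,.2545,.1305,-97)],vmax=.055)
E
```

```text
31.15 p [0.5856 0.2562 0.1496] yaw -97.01 zax [ 0.002  0.003 -1.   ] F [ 0.3  0.8 -2.3] w 0.0136 q [-1.12  0.54  0.88  1.56 -0.44  1.24 -1.86]
leg (0.5847, 0.2545, 0.1305, -97) n 1
   [-0.0013, 0.0031, -0.0002, 0.0019, 0.0007, 0.0191]
```

arm_command:
  commands:
    - [[0, 0.001, 0, 0.0012, 0.0005, 0.008, 0], [0, 0, 0, 0, 0, 0.006, 0], [0, 0, 0, 0, 0, 0.004, 0], [0, 0, 0, 0, 0, 0, 0], [0, 0, 0, 0, 0, 0, 0]]

```text
time: 31.78
ee_pos: [0.5837, 0.2549, 0.1308]
eef_rot: [-0.663, 0.749, 0.001, -0.0]
ft_force: [-7.5, -1.4, 13.1]
width: 0.0141
```

```bash
python3 - <<'E'
from h import *
st(); 
E
```

```text
31.77 p [0.5837 0.2549 0.1308] yaw -97.0 zax [-0.002  0.001 -1.   ] F [-7.5 -1.4 13.1] w 0.0141 q [-1.11  0.56  0.87  1.58 -0.45  1.21 -1.85]
```

arm_command:
  commands:
    - [[0, 0, 0, 0, 0, 0, 45], [0, 0, 0, 0, 0, 0, 45], [0, 0, 0, 0, 0, 0, 45], [0, 0, 0, 0, 0, -0.03, 45], [0, 0, 0, 0, 0, -0.05, 45], [0, 0, 0, 0, 0.03, -0.05, 45], [0, 0, 0, 0.02, 0.03, 0, 45], [0, 0, 0, 0.01, 0.02, 0, 45], [0, 0, 0, 0, 0, 0, 45]]

```text
time: 32.9
ee_pos: [0.5, 0.2348, 0.2596]
eef_rot: [-0.663, 0.749, 0.002, 0.0]
ft_force: [0.7, 0.2, 0.4]
width: 0.0393
```

```bash
python3 - <<'E'
from h import *
st(); w=camera("wrist"); save("w15",w["frame"]); cases(w,.120); t=camera("top"); cases(t);save("t15",t["frame"])
legs([(.48,0,.28,-90),(.4597,-.1803,.25,-77)],vmax=.055)
E
```

```text
32.9 p [0.5    0.2348 0.2596] yaw -96.97 zax [-0.002  0.002 -1.   ] F [0.7 0.2 0.4] w 0.0393 q [-1.38  0.22  1.01  1.65 -0.19  1.37 -2.04]
case [0.5885 0.2883] size [0.0899 0.124 ] yaw 83.1 px [234. 122.] 
case [ 0.4598 -0.1804] size [0.0595 0.0903] yaw 12.7 px [381. 289.] 
case [0.6072 0.3091] size [0.08   0.1337] yaw 83.1 px [167. 224.] 
case [ 0.6059 -0.1829] size [0.0895 0.0607] yaw -18.3 px [381. 225.] 
leg (0.48, 0, 0.28, -90) n 5
   [0.0002, 0.0002, -0.0243, 0.0472, -0.0015, -0.0041]
   [0.0002, 0.0002, -0.0243, 0.0473, -0.0004, -0.0041]
   [0.0002, 0.0002, -0.0243, 0.0473, 0.0008, -0.0041]
   [0.0002, 0.0002, -0.0243, 0.0472, 0.0019, -0.0041]
   [0.0002, 0.0002, -0.0243, 0.0472, 0.0031, -0.0041]
leg (0.4597, -0.1803, 0.25, -77) n 4
   [0.0, 0.0, -0.0567, 0.0451, 0.0051, 0.0075]
   [0.0, 0.0, -0.0567, 0.0447, 0.0076, 0.0075]
   [0.0, 0.0, -0.0567, 0.0442, 0.0101, 0.0075]
   [0.0, 0.0, -0.0567, 0.0436, 0.0126, 0.0075]
```

View pics/w15.png

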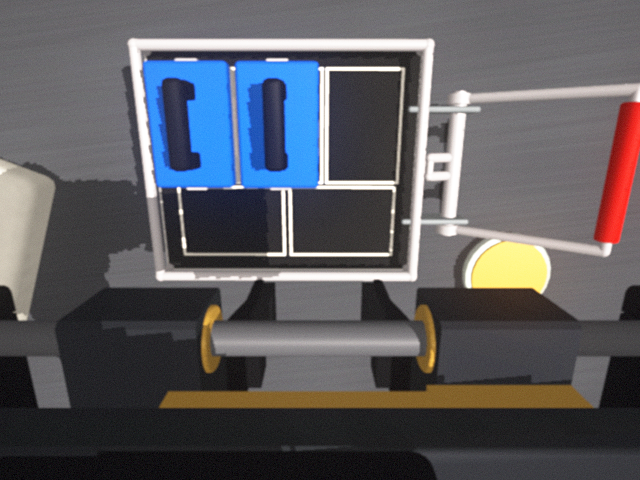

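View pics/t15.png

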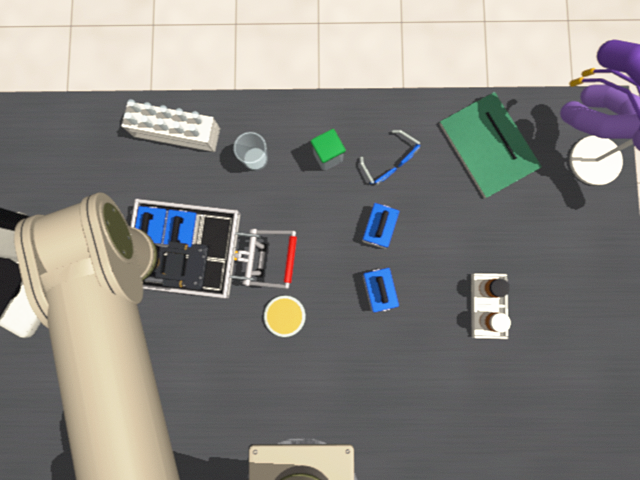

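arm_command:
  commands:
    - [[0, 0, -0.0245, 0.047, -0.0015, -0.004, 100], [0, 0, -0.0245, 0.047, -0.0005, -0.004, 100], [0, 0, -0.0245, 0.047, 0.001, -0.004, 100], [0, 0, -0.0245, 0.047, 0.002, -0.004, 100], [0, 0, -0.0245, 0.047, 0.003, -0.004, 100], [0, 0, -0.0565, 0.045, 0.005, 0.0075, 100], [0, 0, -0.0565, 0.0445, 0.0075, 0.0075, 100], [0, 0, -0.0565, 0.044, 0.01, 0.0075, 100], [0, 0, -0.0565, 0.0435, 0.0125, 0.0075, 100], [0, 0, 0, 0, 0, 0.045, 100], [0, 0, 0, 0, 0, 0.045, 100], [0, 0, 0, 0, 0, 0.03, 100], [0, 0, 0, 0, 0, 0, 100], [0, 0, 0, 0, 0, 0, 100]]

```text
time: 34.75
ee_pos: [0.4312, -0.1685, 0.1476]
eef_rot: [0.782, -0.623, 0.015, -0.004]
ft_force: [0.2, -0.7, -0.0]
width: 0.0871
```

```bash
python3 - <<'E'
from h import *
st(); w=camera("wrist"); save("w16",w["frame"]); legs([(.4597,-.1803,.057,-77.2)],vmax=.055)
a=np.radians(12.8);print(proj(w,[[.4597,-.1803,.075],[.4597+.045*np.cos(a),-.1803+.045*np.sin(a),.045]]))
E
```

```text
34.75 p [ 0.4312 -0.1685  0.1476] yaw -77.13 zax [ 0.028 -0.012 -1.   ] F [ 0.2 -0.7 -0. ] w 0.0871 q [-1.28 -0.5   1.34  2.05  0.53  1.23 -1.5 ]
leg (0.4597, -0.1803, 0.057, -77.2) n 2
   [-0.0127, -0.0087, 0.0009, 0.0082, -0.0113, 0.0457]
   [-0.0127, -0.0087, 0.0009, 0.0086, -0.0119, 0.0455]
[[346.27384655 225.21197808]
 [343.60481956 148.87016879]]
```

View pics/w16.png

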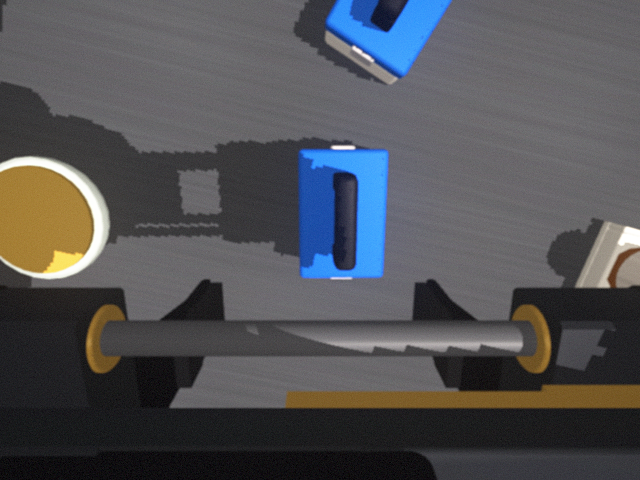

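arm_command:
  commands:
    - [[-0.012, -0.009, -0.1, 0, -0.02, -0.04, 100], [-0.012, -0.009, -0.16, 0, -0.02, -0.04, 100], [0, 0, -0.16, 0, -0.01, -0.03, 100], [0, 0, -0.16, 0, 0, -0.02, 100], [0, 0, -0.16, 0, 0, 0, 100], [0, 0, -0.16, 0, 0, 0, 100], [0, 0, -0.16, 0, 0, 0, 100], [0, 0, -0.16, 0, 0, 0, 100], [0, 0, -0.16, 0, 0, 0, 100], [0, 0, -0.16, 0, 0, 0, 100], [0, 0, 0, 0, 0, 0, 100]]

```text
time: 36.17
ee_pos: [0.4748, -0.1508, 0.2784]
eef_rot: [0.995, 0.097, 0.0, 0.001]
ft_force: [-0.2, -0.8, -0.1]
width: 0.0871
```

```bash
python3 - <<'E'
from h import *
st()
E
```

```text
36.17 p [ 0.4748 -0.1508  0.2784] yaw 11.13 zax [ 0.001 -0.002 -1.   ] F [-0.2 -0.8 -0.1] w 0.0871 q [-1.42 -0.5   1.3   1.76  0.48  1.53  0.02]
```

```bash
python3 - <<'E'
from h import *
def arc(r0,a0,r1,a1,z,yaw0,n):
    out=[]
    for i in range(1,n+1):
        f=i/n; r=r0+(r1-r0)*f; a=a0+(a1-a0)*f
        out.append((r*np.cos(np.radians(a)),r*np.sin(np.radians(a)),z,yaw0+(a-a0)))
    return out
legs(arc(.498,-17.5,.44,35,.28,11,3),vmax=.055)
E
```

```text
leg (np.float64(0.4786666666666667), np.float64(0.0), 0.28, 28.5) n 3
   [0.0008, -0.0001, -0.101, 0.011, -0.0491, -0.0006]
   [0.0008, -0.0001, -0.101, 0.0159, -0.0477, -0.0006]
   [0.0008, -0.0001, -0.101, 0.0206, -0.0459, -0.0006]
leg (np.float64(0.4380739860436856), np.float64(0.13812419723896277), 0.28, 46.0) n 3
   [0.0, 0.0, -0.1018, 0.0101, -0.0469, 0.0]
   [0.0, 0.0, -0.1018, 0.0148, -0.0457, 0.0]
   [0.0, 0.0, -0.1018, 0.0194, -0.0439, 0.0]
leg (np.float64(0.3604268994871564), np.float64(0.2523736319944603), 0.28, 63.5) n 3
   [0.0, 0.0, -0.1018, 0.0094, -0.0451, 0.0]
   [0.0, 0.0, -0.1018, 0.0139, -0.0439, 0.0]
   [0.0, 0.0, -0.1018, 0.0183, -0.0422, 0.0]
```

arm_command:
  commands:
    - [[0, 0, -0.1, 0.011, -0.049, 0, 100], [0, 0, -0.1, 0.016, -0.048, 0, 100], [0, 0, -0.1, 0.0205, -0.046, 0, 100], [0, 0, -0.1, 0.01, -0.047, 0, 100], [0, 0, -0.1, 0.015, -0.0455, 0, 100], [0, 0, -0.1, 0.0195, -0.044, 0, 100], [0, 0, -0.1, 0.0095, -0.045, 0, 100], [0, 0, -0.1, 0.014, -0.044, 0, 100], [0, 0, -0.1, 0.0185, -0.042, 0, 100], [0, 0, 0, 0, 0, 0, 100]]

```text
time: 37.42
ee_pos: [0.3599, 0.2568, 0.277]
eef_rot: [0.853, 0.522, -0.0, 0.002]
ft_force: [1.5, 0.2, -0.3]
width: 0.0872
```

```bash
python3 - <<'E'
from h import *
st()
E
```

```text
37.42 p [0.3599 0.2568 0.277 ] yaw 62.93 zax [ 0.001 -0.003 -1.   ] F [ 1.5  0.2 -0.3] w 0.0872 q [-1.92 -0.35  0.99  1.88  0.3   1.47  0.11]
```

```bash
python3 - <<'E'
from h import *
c=np.cos(np.radians(35.5));s=np.sin(np.radians(35.5))
L=[(.74*c,.74*s,.28,63)]
for a in (20,2,-16): L.append((.74*np.cos(np.radians(a)),.74*np.sin(np.radians(a)),.28,63+a-35.5))
legs(L,vmax=.06)
E
```

```text
leg (np.float64(0.6024454835836762), np.float64(0.42972018722609545), 0.28, 63) n 5
   [0.0005, 0.0004, -0.0002, 0.0529, 0.0275, -0.0006]
   [0.0005, 0.0004, -0.0002, 0.0529, 0.0275, -0.0006]
   [0.0005, 0.0004, -0.0002, 0.0529, 0.0275, -0.0006]
   [0.0005, 0.0004, -0.0002, 0.0528, 0.0275, -0.0006]
   [0.0005, 0.0004, -0.0002, 0.0528, 0.0275, -0.0006]
leg (np.float64(0.6953725393815722), np.float64(0.25309490606099483), 0.28, 47.5) n 4
   [0.0, 0.0, 0.0676, -0.0288, 0.0407, 0.0]
   [0.0, 0.0, 0.0676, -0.026, 0.0426, 0.0]
   [0.0, 0.0, 0.0676, -0.023, 0.0443, 0.0]
   [0.0, 0.0, 0.0676, -0.02, 0.0457, 0.0]
leg (np.float64(0.7395492119941308), np.float64(0.025825627559850718), 0.28, 29.5) n 4
   [0.0, 0.0, 0.0785, -0.0344, 0.0465, 0.0]
   [0.0, 0.0, 0.0785, -0.0307, 0.0491, 0.0]
   [0.0, 0.0, 0.0785, -0.0267, 0.0513, 0.0]
   [0.0, 0.0, 0.0785, -0.0226, 0.0533, 0.0]
leg (np.float64(0.711333654994356), np.float64(-0.20397164330457937), 0.28, 11.5) n 4
   [0.0, 0.0, 0.0785, -0.0344, 0.0465, 0.0]
   [0.0, 0.0, 0.0785, -0.0307, 0.0491, 0.0]
   [0.0, 0.0, 0.0785, -0.0267, 0.0513, 0.0]
   [0.0, 0.0, 0.0785, -0.0226, 0.0533, 0.0]
```

arm_command:
  commands:
    - [[0, 0, 0, 0.053, 0.0275, 0, 100], [0, 0, 0, 0.053, 0.0275, 0, 100], [0, 0, 0, 0.053, 0.0275, 0, 100], [0, 0, 0, 0.053, 0.0275, 0, 100], [0, 0, 0, 0.053, 0.0275, 0, 100], [0, 0, 0.0675, -0.029, 0.0405, 0, 100], [0, 0, 0.0675, -0.026, 0.0425, 0, 100], [0, 0, 0.0675, -0.023, 0.0445, 0, 100], [0, 0, 0.0675, -0.02, 0.0455, 0, 100], [0, 0, 0, 0, 0, 0, 100]]

```text
time: 38.67
ee_pos: [0.6216, 0.192, 0.279]
eef_rot: [0.921, 0.389, -0.014, 0.001]
ft_force: [0.2, 0.0, 0.4]
width: 0.087
```

```bash
python3 - <<'E'
from h import *
st()
E
```

```text
38.67 p [0.6216 0.192  0.279 ] yaw 45.85 zax [-0.025 -0.013 -1.   ] F [0.2 0.  0.4] w 0.087 q [-1.08  0.6   1.12  1.32 -0.52  1.56  0.79]
```

```bash
cat > kin.py <<'E'
import numpy as np
from scipy.spatial.transform import Rotation as Ro
D="""-1.287,0.3329,-0.0647,1.4609,0.0216,1.3499,-0.0885,.1886,.5955,.2298,72.4
-0.77,0.19,0.43,1.55,-0.08,1.41,-0.46,0.5435,0.1774,0.279,-7.52
-0.67,0.21,0.46,1.81,-0.1,1.15,-0.3,0.531,0.0951,0.1553,-6.9
-0.78,0.21,0.41,1.52,-0.09,1.43,-0.49,0.5447,0.2036,0.2854,-6.99
-0.83,0.42,0.35,1.62,-0.15,1.13,-0.56,0.5505,0.2869,0.1155,-6.96
0.01,0.44,0.96,1.41,-0.35,1.47,-0.67,0.4517,-0.4362,0.2807,-93.28
0.07,0.63,0.82,1.67,-0.51,1.07,-0.56,0.4618,-0.4281,0.0526,-92.16
0.03,0.62,0.9,1.17,-0.47,1.55,-0.82,0.5717,-0.4089,0.2824,-94.96
-1.02,0.4,0.77,1.4,-0.28,1.45,-1.95,0.587,0.2412,0.2759,-97.03
-1.05,0.57,0.7,1.45,-0.37,1.25,-2.0,0.5935,0.3212,0.1495,-96.99
-0.38,0.42,1.05,1.81,-0.4,1.15,-0.8,0.4742,-0.2949,0.1309,-91.95
-1.38,0.22,1.01,1.65,-0.19,1.37,-2.04,0.5,0.2348,0.2596,-96.97
-1.42,-0.5,1.3,1.76,0.48,1.53,0.02,0.4748,-0.1508,0.2784,11.13
-1.92,-0.35,0.99,1.88,0.3,1.47,0.11,0.3599,0.2568,0.277,62.93
-1.08,0.6,1.12,1.32,-0.52,1.56,0.79,0.6216,0.192,0.279,45.85"""
D=np.array([[float(x) for x in l.split(",")] for l in D.split("\n")])
Z=lambda a:Ro.from_euler('z',a); Y=lambda a:Ro.from_euler('y',a)
def fk(q,P,sg):
    h,L1,a1,L2,a2,L3,a3,y0=P
    R=Z(-q[0])*Y(q[1]); p=np.array([0,0,h])+R.apply([a1,0,L1])
    R=R*Z(sg[0]*q[2])*Y(q[3]); p=p+R.apply([a2,0,L2])
    R=R*Z(sg[1]*q[4])*Y(q[5]); p=p+R.apply([a3,0,L3]); R=R*Z(sg[2]*q[6]+y0)
    return p,R
E
python3 - <<'E'
from kin import *
from scipy.optimize import least_squares
import itertools
best=None
for sg in itertools.product((1,-1),repeat=3):
  for y0 in (0,np.pi):
    def res(P):
        o=[]
        for d in D:
            p,R=fk(d[:7],P,sg); T=Ro.from_matrix(np.array([[np.cos(t:=np.radians(d[10])),np.sin(t),0],[np.sin(t),-np.cos(t),0],[0,0,-1.]]))
            o+=list(p-d[7:10])+list((R.inv()*T).as_rotvec()*.2)
        return o
    r=least_squares(res,[.3,.4,0,.4,0,.2,0,y0]); print(sg,y0,r.cost,r.x.round(4))
E
```

```text
(1, 1, 1) 0 1.2854876353726985 [ 2.1805  0.6434  0.5108  0.1396 -0.0738  2.4366  0.5352 -0.7369]
(1, 1, 1) 3.141592653589793 1.1219929690527621 [ 2.1805  0.6434  0.5108  0.1396 -0.0738  2.4366  0.5352  4.7086]
(1, 1, -1) 0 0.6187445031828276 [ 2.1805  0.6434  0.5108  0.1396 -0.0738  2.4366  0.5352 -1.6271]
(1, 1, -1) 3.141592653589793 0.6187445031828341 [ 2.1805  0.6434  0.5108  0.1396 -0.0738  2.4366  0.5352  4.6561]
(1, -1, 1) 0 1.343710096700366 [-0.374   0.6925  0.5386  0.022  -0.1359  0.0203  0.4641 -0.8544]
(1, -1, 1) 3.141592653589793 1.2065440905632394 [-0.374   0.6925  0.5386  0.022  -0.1359  0.0203  0.4641  4.5945]
(1, -1, -1) 0 0.7470642205163477 [-0.374   0.6925  0.5386  0.022  -0.1359  0.0203  0.4641 -1.7436]
(1, -1, -1) 3.141592653589793 0.7470642205020375 [-0.374   0.6925  0.5386  0.022  -0.1359  0.0203  0.4641  4.5396]
(-1, 1, 1) 0 0.8597733459433837 [-0.0854  0.4548 -0.0432  0.5082 -0.01    0.0237 -0.0201 -1.3316]
(-1, 1, 1) 3.141592653589793 0.7282566371094248 [-0.0854  0.4548 -0.0432  0.5082 -0.01    0.0237 -0.0201  3.3003]
(-1, 1, -1) 0 0.1336378992461764 [-0.0854  0.4548 -0.0432  0.5082 -0.01    0.0237 -0.0201 -3.0393]
(-1, 1, -1) 3.141592653589793 0.13363789924669228 [-0.0854  0.4548 -0.0432  0.5082 -0.01    0.0237 -0.0201  3.2439]
(-1, -1, 1) 0 0.7439819342081866 [ 0.3383  0.4399 -0.0419  0.4998  0.0052  0.4174 -0.0347 -1.4115]
(-1, -1, 1) 3.141592653589793 0.603075009893926 [ 0.3383  0.4399 -0.0419  0.4998  0.0052  0.4174 -0.0347  3.1962]
(-1, -1, -1) 0 0.003407948748074829 [ 0.3383  0.4399 -0.0419  0.4998  0.0052  0.4174 -0.0347 -3.1394]
(-1, -1, -1) 3.141592653589793 0.003407948748074831 [ 0.3383  0.4399 -0.0419  0.4998  0.0052  0.4174 -0.0347  3.1437]
```

```bash
cat >> kin.py <<'E'
PP=np.array([0.3383,0.4399,-0.0419,0.4998,0.0052,0.4174,-0.0347,-3.1394]);SG=(-1,-1,-1)
LO=np.array([-2.6,-.5,-1.47,.16,-1.27,.06,-2.6]);HI=np.array([2.6,2.12,1.34,2.42,4.41,2.06,2.6])
f=lambda q:fk(q,PP,SG)
def jac(q):
    p,R=f(q);J=np.zeros((6,7))
    for i in range(7):
        d=q.copy();d[i]+=1e-5;p2,R2=f(d);J[:3,i]=(p2-p)/1e-5;J[3:,i]=(R2*R.inv()).as_rotvec()/1e-5
    return J,p,R
def down(yaw,tilt=(0,0)):
    t=np.radians(yaw);T=Ro.from_matrix(np.array([[np.cos(t),np.sin(t),0],[np.sin(t),-np.cos(t),0],[0,0,-1.]]))
    return T*Ro.from_rotvec([tilt[0],tilt[1],0])
def go(q,p1,R1,step=.06,rs=.2,lam=.02):
    q=q.copy();p0,R0=f(q);dr=(R0.inv()*R1).as_rotvec();n=int(max(2,np.ceil(np.linalg.norm(p1-p0)/step),np.ceil(np.linalg.norm(dr)/rs)))
    for i in range(1,n+2):
        s=min(1,i/n);pt=p0+(p1-p0)*s;Rt=R0*Ro.from_rotvec(dr*s)
        J,p,R=jac(q);e=np.r_[pt-p,(Rt*R.inv()).as_rotvec()]
        W=J@J.T+lam**2*np.eye(6);dq=J.T@np.linalg.solve(W,e);q=np.clip(q+dq,LO,HI)
    return q,np.linalg.norm(f(q)[0]-p1)
E
python3 - <<'E'
from kin import *
def rep(i,j,dr=0):
    q,e=go(D[i,:7],D[j,7:10],down(D[j,10]));print("sim",q.round(2),round(e,3));print("act",D[j,:7])
rep(7,8);rep(8,9);rep(12,13);rep(4,5);rep(0,1)
E
```

```text
sim [-0.94  0.39  0.68  1.39 -0.24  1.44 -1.96] 0.0
act [-1.02  0.4   0.77  1.4  -0.28  1.45 -1.95]
sim [-1.03  0.58  0.69  1.45 -0.38  1.25 -1.98] 0.0
act [-1.05  0.57  0.7   1.45 -0.37  1.25 -2.  ]
sim [-1.81 -0.31  0.93  1.85  0.25  1.48  0.17] 0.0
act [-1.92 -0.35  0.99  1.88  0.3   1.47  0.11]
sim [-0.04  0.46  1.03  1.43 -0.39  1.47 -0.65] 0.0
act [ 0.01  0.44  0.96  1.41 -0.35  1.47 -0.67]
sim [-0.75  0.21  0.46  1.54 -0.09  1.42 -0.41] 0.0
act [-0.77  0.19  0.43  1.55 -0.08  1.41 -0.46]
```

```bash
cat > srch.py <<'E'
from kin import *
from bench import read_state
rng=np.random.default_rng(0)
q0=np.array(read_state()["joint_positions"],float)
end=(np.array([.4597,-.1803,.20]),)
best=[]
for t in range(500):
    k=rng.integers(1,4); q=q0; W=[];mx=0
    for i in range(k):
        r=rng.uniform(.42,.78);a=np.radians(rng.uniform(-55,28));z=rng.uniform(.27,.45);y=rng.uniform(-90,120);ti=rng.uniform(-.4,.4,2)*(rng.random()<.5)
        w=(np.array([r*np.cos(a),r*np.sin(a),z]),y,ti);W.append(w)
        q,e=go(q,w[0],down(y,ti),.08,.25);mx=max(mx,e)
        if e>.01: break
    if mx>.01: continue
    for y in (-77.2,102.8):
        qe,e=go(q,end[0],down(y),.08,.25)
        if e>.005: continue
        c=abs(qe[2]-.2)+.3*max(0,abs(qe[6])-1.9)+.05*k
        best.append((c,y,qe.round(2),[(w[0].round(2).tolist(),round(w[1]),np.round(w[2],2).tolist()) for w in W]))
best.sort(key=lambda b:b[0])
for b in best[:8]: print(b[0].round(2),b[1],b[2],b[3])
E
time python3 srch.py
```

```text
0.16 -77.2 [ 0.15  0.06  0.21  1.83 -0.01  1.25 -0.98] [([0.58, -0.47, 0.43], -58, [-0.16, 0.39]), ([0.54, -0.48, 0.36], 111, [-0.0, -0.0]), ([0.58, -0.3, 0.31], 101, [-0.39, 0.38])]
0.17 -77.2 [ 0.09  0.06  0.27  1.83 -0.02  1.25 -0.98] [([0.49, -0.59, 0.41], -43, [-0.0, -0.0]), ([0.41, -0.46, 0.33], 115, [-0.35, 0.33])]
0.23 -77.2 [ 0.25  0.06  0.12  1.83 -0.01  1.25 -0.97] [([0.62, 0.1, 0.39], 97, [-0.0, 0.0]), ([0.46, -0.37, 0.35], -86, [0.0, 0.0]), ([0.6, 0.04, 0.33], -18, [-0.09, 0.22])]
0.26 102.8 [ 0.13  0.06  0.23  1.83 -0.02  1.25  2.16] [([0.62, 0.1, 0.39], 97, [-0.0, 0.0]), ([0.46, -0.37, 0.35], -86, [0.0, 0.0]), ([0.6, 0.04, 0.33], -18, [-0.09, 0.22])]
0.31 -77.2 [-0.05  0.06  0.41  1.84 -0.03  1.25 -0.98] [([0.45, -0.6, 0.28], 115, [0.0, -0.0]), ([0.31, -0.33, 0.34], 49, [0.26, 0.28])]
0.33 102.8 [ 0.1   0.08  0.27  1.81 -0.03  1.27 -2.6 ] [([0.47, -0.15, 0.4], -83, [0.17, -0.15])]
0.34 -77.2 [-0.09  0.06  0.44  1.84 -0.03  1.25 -0.99] [([0.47, -0.47, 0.36], 56, [0.0, -0.0]), ([0.45, 0.09, 0.39], -40, [0.06, 0.34])]
0.35 102.8 [-0.01  0.06  0.37  1.83 -0.02  1.25  2.16] [([0.49, -0.59, 0.41], -43, [-0.0, -0.0]), ([0.41, -0.46, 0.33], 115, [-0.35, 0.33])]
real	0m31.662s
user	0m30.577s
sys	0m0.168s
```

```bash
python3 - <<'E'
from kin import *
from bench import read_state
q0=np.array(read_state()["joint_positions"],float)
for name,W in dict(a=[([.62,.1,.39],97,(0,0)),([.46,-.37,.35],10,(0,0)),([.46,-.37,.35],-86,(0,0)),([.6,.04,.33],-18,(0,0)),([.46,-.18,.2],-77.2,(0,0))],
 b=[([.47,-.47,.36],56,(0,0)),([.45,.09,.39],-40,(0,0)),([.46,-.18,.2],-77.2,(0,0))],
 c=[([.47,-.47,.36],0,(0,0)),([.45,.09,.39],-80,(0,0)),([.46,-.18,.2],-77.2,(0,0))],
 d=[([.47,-.47,.36],56,(0,0)),([.45,.09,.39],-40,(0,0)),([.47,-.47,.36],56,(0,0)),([.45,.09,.39],-40,(0,0)),([.46,-.18,.2],-77.2,(0,0))]).items():
    q=q0;print(name)
    for p,y,t in W:
        q,e=go(q,np.array(p),down(y,t));print("  ",p,y,q.round(2),round(e,3))
E
```

```text
a
   [0.62, 0.1, 0.39] 97 [-0.92  0.43  1.04  1.22 -0.37  1.68  1.72] 0.0
   [0.46, -0.37, 0.35] 10 [-0.39  0.43  1.34  1.43 -0.42  1.61  1.09] 0.001
   [0.46, -0.37, 0.35] -86 [-0.41  0.46  1.34  1.44 -0.45  1.61 -0.56] 0.031
   [0.6, 0.04, 0.33] -18 [-0.97  0.37  1.1   1.42 -0.33  1.55 -0.2 ] 0.0
   [0.46, -0.18, 0.2] -77.2 [-1.03 -0.05  1.29  1.9   0.05  1.26 -1.1 ] 0.0
b
   [0.47, -0.47, 0.36] 56 [ 0.02  0.6   1.18  1.19 -0.55  1.68  2.04] 0.0
   [0.45, 0.09, 0.39] -40 [-0.87 -0.11  0.56  1.58  0.06  1.65 -1.  ] 0.0
   [0.46, -0.18, 0.2] -77.2 [-0.62  0.04  0.94  1.87 -0.03  1.25 -1.01] 0.0
c
   [0.47, -0.47, 0.36] 0 [-0.01  0.63  1.26  1.19 -0.6   1.7   1.09] 0.0
   [0.45, 0.09, 0.39] -80 [-0.89 -0.12  0.58  1.58  0.06  1.66 -1.7 ] 0.0
   [0.46, -0.18, 0.2] -77.2 [-0.76  0.02  1.07  1.88 -0.02  1.25 -1.03] 0.0
d
   [0.47, -0.47, 0.36] 56 [ 0.02  0.6   1.18  1.19 -0.55  1.68  2.04] 0.0
   [0.45, 0.09, 0.39] -40 [-0.87 -0.11  0.56  1.58  0.06  1.65 -1.  ] 0.0
   [0.47, -0.47, 0.36] 56 [-0.02  0.62  1.26  1.2  -0.6   1.7   2.07] 0.004
   [0.45, 0.09, 0.39] -40 [-0.87 -0.11  0.56  1.58  0.06  1.65 -1.  ] 0.0
   [0.46, -0.18, 0.2] -77.2 [-0.61  0.04  0.93  1.87 -0.03  1.25 -1.01] 0.0
```

```bash
cat > srch2.py <<'E'
from kin import *
import sys
from bench import read_state
def go2(q,p1,R1,step=.08,rs=.25,lam=.02):
    q=q.copy();p0,R0=f(q);dr=(R0.inv()*R1).as_rotvec();n=int(max(2,np.ceil(np.linalg.norm(p1-p0)/step),np.ceil(np.linalg.norm(dr)/rs)))
    for i in range(1,n+2):
        s=min(1,i/n);pt=p0+(p1-p0)*s;Rt=R0*Ro.from_rotvec(dr*s)
        J,p,R=jac(q);e=np.r_[pt-p,(Rt*R.inv()).as_rotvec()]
        q=q+J.T@np.linalg.solve(J@J.T+lam**2*np.eye(6),e)
        if (q<LO+.03).any() or (q>HI-.03).any(): return None
    return q
rng=np.random.default_rng(int(sys.argv[1]))
q0=np.load("q0.npy")
best=[]
for t in range(1500):
    k=rng.integers(1,4); q=q0; W=[]
    for i in range(k):
        r=rng.uniform(.42,.75);a=np.radians(rng.uniform(-60,28));z=rng.uniform(.27,.5);y=np.degrees(a)+rng.uniform(-120,120);ti=rng.uniform(-.5,.5,2)*(rng.random()<.5)
        w=(np.array([r*np.cos(a),r*np.sin(a),z]),y,ti);W.append(w)
        q=go2(q,w[0],down(y,ti))
        if q is None: break
    if q is None: continue
    for y in (-77.2,102.8):
        qe=go2(q,np.array([.4597,-.1803,.2]),down(y))
        if qe is None: continue
        best.append((abs(qe[2]-.3)+.05*k,y,qe.round(2),[(w[0].round(2).tolist(),round(w[1]),np.round(w[2],2).tolist()) for w in W]))
best.sort(key=lambda b:b[0])
for b in best[:4]: print(b[0].round(2),b[1],b[2],b[3])
E
python3 -c "
import numpy as np
from bench import read_state
np.save('q0.npy',read_state()['joint_positions'])"
for i in 1 2 3 4; do timeout 500 python3 srch2.py $i & done; wait
```

```text
0.34 -77.2 [-0.14  0.06  0.49  1.84 -0.03  1.25 -0.99] [([0.44, -0.57, 0.27], 50, [0.22, -0.13]), ([0.4, -0.21, 0.48], 80, [-0.0, 0.0]), ([0.57, 0.1, 0.36], 8, [-0.32, 0.43])]
0.64 -77.2 [-0.51  0.05  0.84  1.86 -0.04  1.25 -1.  ] [([0.49, -0.05, 0.41], 108, [-0.0, 0.0]), ([0.62, 0.03, 0.35], -18, [-0.14, 0.42])]
0.66 -77.2 [-0.59  0.04  0.91  1.87 -0.03  1.25 -1.01] [([0.59, 0.1, 0.38], 49, [0.12, 0.39])]
0.74 -77.2 [-0.67  0.04  0.99  1.87 -0.03  1.25 -1.02] [([0.49, -0.08, 0.41], 92, [0.0, 0.0])]
0.34 -77.2 [-0.14  0.06  0.49  1.84 -0.03  1.25 -0.99] [([0.54, -0.39, 0.41], 60, [-0.0, 0.0]), ([0.51, 0.01, 0.36], 46, [0.23, 0.4]), ([0.48, 0.2, 0.43], -21, [0.42, 0.27])]
0.56 -77.2 [-0.43  0.05  0.76  1.85 -0.04  1.25 -1.  ] [([0.58, 0.1, 0.39], 127, [-0.0, 0.0]), ([0.32, -0.33, 0.38], 14, [0.0, 0.0])]
0.62 -77.2 [-0.49  0.05  0.82  1.86 -0.04  1.25 -1.  ] [([0.64, 0.16, 0.43], 68, [-0.2, 0.3]), ([0.53, -0.08, 0.3], -51, [0.31, 0.5])]
0.63 -77.2 [-0.5   0.05  0.83  1.86 -0.04  1.25 -1.  ] [([0.52, -0.06, 0.39], 104, [-0.0, 0.0]), ([0.4, -0.18, 0.48], -41, [-0.0, 0.0])]
0.44 -77.2 [-0
[... 219 characters left out ...]
0.55 -77.2 [-0.47  0.05  0.8   1.86 -0.04  1.25 -1.  ] [([0.45, 0.19, 0.44], 95, [0.08, 0.33])]
0.67 -77.2 [-0.6   0.04  0.92  1.87 -0.03  1.25 -1.01] [([0.4, 0.17, 0.41], 76, [0.41, 0.17])]
0.15 -77.2 [ 0.01  0.06  0.35  1.83 -0.02  1.25 -0.98] [([0.59, -0.24, 0.39], 38, [-0.0, 0.0]), ([0.66, -0.08, 0.43], 87, [-0.47, 0.49])]
0.32 -77.2 [-0.12  0.06  0.47  1.84 -0.03  1.25 -0.99] [([0.69, 0.1, 0.41], 37, [0.4, 0.5]), ([0.42, -0.26, 0.27], -142, [0.26, -0.1]), ([0.42, -0.25, 0.3], -54, [0.16, 0.28])]
0.36 -77.2 [-0.26  0.06  0.61  1.84 -0.03  1.25 -0.99] [([0.64, 0.11, 0.39], 87, [-0.37, 0.48])]
0.43 -77.2 [-0.34  0.05  0.68  1.85 -0.04  1.25 -0.99] [([0.45, -0.04, 0.4], 100, [-0.05, 0.34])]
```

```bash
cat > legs2.py <<'E'
from h import *
from kin import down
def legs2(W,vmax=.055,rmax=.16,s=None):
    s=s or read_state(); R=Ro.from_quat(s["eef_rot"]); p=np.array(s["ee_pos"])
    for p1,y,t in W:
        T=down(y,t); d=(R.inv()*T).as_rotvec(); p1=np.array(p1)
        n=max(1,int(np.ceil(max(np.linalg.norm(p1-p)/vmax,np.linalg.norm(d)/rmax))))
        print("leg",p1,y,t,"n",n); Rc=R
        for i in range(n):
            v=np.r_[d/n,Rc.inv().apply((p1-p)/n)].round(4); print("  [%s],"%", ".join("%g"%x for x in v)); Rc=Rc*Ro.from_rotvec(d/n)
        R=T;p=p1
E
python3 - <<'E'
from legs2 import *
legs2([([.59,-.24,.39],38,(0,0)),([.66,-.08,.43],87,(-.47,.49))])
E
```

```text
leg [ 0.59 -0.24  0.39] 38 (0, 0) n 9
  [-0.0007, 0.003, 0.0152, -0.0372, 0.0308, -0.0116],
  [-0.0007, 0.003, 0.0152, -0.0367, 0.0314, -0.0117],
  [-0.0007, 0.003, 0.0152, -0.0362, 0.032, -0.0118],
  [-0.0007, 0.003, 0.0152, -0.0357, 0.0325, -0.0119],
  [-0.0007, 0.003, 0.0152, -0.0351, 0.0331, -0.0119],
  [-0.0007, 0.003, 0.0152, -0.0346, 0.0336, -0.012],
  [-0.0007, 0.003, 0.0152, -0.034, 0.0341, -0.0121],
  [-0.0007, 0.003, 0.0152, -0.0335, 0.0346, -0.0122],
  [-0.0007, 0.003, 0.0152, -0.0329, 0.0352, -0.0123],
leg [ 0.66 -0.08  0.43] 87 (-0.47, 0.49) n 7
  [-0.033, 0.0943, -0.1173, 0.022, -0.0119, -0.0057],
  [-0.033, 0.0943, -0.1173, 0.0236, -0.009, -0.0039],
  [-0.033, 0.0943, -0.1173, 0.0248, -0.0061, -0.0019],
  [-0.033, 0.0943, -0.1173, 0.0254, -0.0031, 0.0004],
  [-0.033, 0.0943, -0.1173, 0.0255, -0.0002, 0.0027],
  [-0.033, 0.0943, -0.1173, 0.0249, 0.0027, 0.0051],
  [-0.033, 0.0943, -0.1173, 0.0239, 0.0053, 0.0076],
```

arm_command:
  commands:
    - [[0, 0.003, 0.015, -0.037, 0.031, -0.0115, 100], [0, 0.003, 0.015, -0.0365, 0.0315, -0.0115, 100], [0, 0.003, 0.015, -0.036, 0.032, -0.012, 100], [0, 0.003, 0.015, -0.0355, 0.0325, -0.012, 100], [0, 0.003, 0.015, -0.035, 0.033, -0.012, 100], [0, 0.003, 0.015, -0.0345, 0.0335, -0.012, 100], [0, 0.003, 0.015, -0.034, 0.034, -0.012, 100], [0, 0.003, 0.015, -0.0335, 0.0345, -0.012, 100], [0, 0.003, 0.015, -0.033, 0.035, -0.0125, 100], [-0.033, 0.094, -0.117, 0.022, -0.012, -0.0055, 100], [-0.033, 0.094, -0.117, 0.0235, -0.009, -0.004, 100], [-0.033, 0.094, -0.117, 0.025, -0.006, -0.002, 100], [-0.033, 0.094, -0.117, 0.0255, -0.003, 0, 100], [-0.033, 0.094, -0.117, 0.0255, 0, 0.0025, 100], [-0.033, 0.094, -0.117, 0.025, 0.0025, 0.005, 100], [-0.033, 0.094, -0.117, 0.024, 0.0055, 0.0075, 100], [0, 0, 0, 0, 0, 0, 100]]

```text
time: 40.8
ee_pos: [0.6628, -0.0729, 0.4289]
eef_rot: [0.682, 0.651, 0.332, -0.005]
ft_force: [0.6, -0.3, 1.0]
width: 0.0875
```

```bash
python3 - <<'E'
from legs2 import *
st(); s=read_state()
from kin import go,f
q,e=go(s["joint_positions"],np.array([.46,-.18,.2]),down(-77.2)); print(q.round(2),e)
legs2([([.4597,-.1803,.2],-77.2,(0,0))])
E
```

```text
40.8 p [ 0.6628 -0.0729  0.4289] yaw 94.46 zax [ 0.446  0.44  -0.779] F [ 0.6 -0.3  1. ] w 0.0875 q [-0.49  0.19  0.97  1.48 -0.81  1.36  2.07]
[-0.06  0.06  0.41  1.84 -0.03  1.25 -0.98] 7.028550354312278e-06
leg [ 0.4597 -0.1803  0.2   ] -77.2 (0, 0) n 19
  [-0.0324, -0.0392, 0.1432, -0.0098, -0.0138, 0.0021],
  [-0.0324, -0.0392, 0.1432, -0.0116, -0.0123, 0.0021],
  [-0.0324, -0.0392, 0.1432, -0.0132, -0.0106, 0.0022],
  [-0.0324, -0.0392, 0.1432, -0.0145, -0.0087, 0.0025],
  [-0.0324, -0.0392, 0.1432, -0.0155, -0.0067, 0.0028],
  [-0.0324, -0.0392, 0.1432, -0.0161, -0.0045, 0.0033],
  [-0.0324, -0.0392, 0.1432, -0.0165, -0.0023, 0.0038],
  [-0.0324, -0.0392, 0.1432, -0.0165, -0, 0.0044],
  [-0.0324, -0.0392, 0.1432, -0.0162, 0.0022, 0.0051],
  [-0.0324, -0.0392, 0.1432, -0.0155, 0.0042, 0.0058],
  [-0.0324, -0.0392, 0.1432, -0.0145, 0.0062, 0.0066],
  [-0.0324, -0.0392, 0.1432, -0.0132, 0.008, 0.0073],
  [-0.0324, -0.0392, 0.1432, -0.0116, 0.0095, 0.0081],
  [-0.0324, -0.0392, 0.1432, -0.0099, 0.0108, 0.0089],
  [-0.0324, -0.0392, 0.1432, -0.0079, 0.0117, 0.0096],
  [-0.0324, -0.0392, 0.1432, -0.0058, 0.0124, 0.0102],
  [-0.0324, -0.0392, 0.1432, -0.0036, 0.0127, 0.0108],
  [-0.0324, -0.0392, 0.1432, -0.0013, 0.0127, 0.0113],
  [-0.0324, -0.0392, 0.1432, 0.001, 0.0124, 0.0117],
```

arm_command:
  commands:
    - [[-0.0325, -0.039, 0.143, -0.01, -0.014, 0.002, 100], [-0.0325, -0.039, 0.143, -0.0115, -0.0125, 0.002, 100], [-0.0325, -0.039, 0.143, -0.013, -0.0105, 0.002, 100], [-0.0325, -0.039, 0.143, -0.0145, -0.0085, 0.0025, 100], [-0.0325, -0.039, 0.143, -0.0155, -0.0065, 0.003, 100], [-0.0325, -0.039, 0.143, -0.016, -0.0045, 0.0035, 100], [-0.0325, -0.039, 0.143, -0.0165, -0.0025, 0.004, 100], [-0.0325, -0.039, 0.143, -0.0165, 0, 0.0045, 100], [-0.0325, -0.039, 0.143, -0.016, 0.002, 0.005, 100], [-0.0325, -0.039, 0.143, -0.0155, 0.004, 0.006, 100], [-0.0325, -0.039, 0.143, -0.0145, 0.006, 0.0065, 100], [-0.0325, -0.039, 0.143, -0.013, 0.008, 0.0075, 100], [-0.0325, -0.039, 0.143, -0.0115, 0.0095, 0.008, 100], [-0.0325, -0.039, 0.143, -0.01, 0.011, 0.009, 100], [-0.0325, -0.039, 0.143, -0.008, 0.0115, 0.0095, 100], [-0.0325, -0.039, 0.143, -0.006, 0.0125, 0.01, 100], [-0.0325, -0.039, 0.143, -0.0035, 0.0125, 0.011, 100], [-0.0325, -0.039, 0.143, -0.0015, 0.0125, 0.0115, 100], [-0.0325, -0.039, 0.143, 0.001, 0.0125, 0.0115, 100], [0, 0, 0, 0, 0, 0, 100]]

```text
time: 43.3
ee_pos: [0.4612, -0.1824, 0.199]
eef_rot: [0.781, -0.624, 0.003, 0.001]
ft_force: [0.2, -0.8, 0.5]
width: 0.0871
```

```bash
python3 - <<'E'
from legs2 import *
st(); w=camera("wrist"); save("w17",w["frame"]);t=camera("top");cases(t);save("t17",t["frame"])
print("wrist");cases(w)
legs2([([.4597,-.1803,.12],-77.2,(0,0))])
E
```

```text
43.3 p [ 0.4612 -0.1824  0.199 ] yaw -77.24 zax [ 0.004 -0.006 -1.   ] F [ 0.2 -0.8  0.5] w 0.0871 q [-0.28  0.05  0.59  1.87 -0.02  1.22 -1.04]
case [0.5979 0.3105] size [0.0989 0.1333] yaw 82.8 px [164. 230.] 
case [ 0.6059 -0.1828] size [0.0895 0.0607] yaw -18.3 px [381. 225.] 
wrist
case [ 0.4603 -0.1799] size [0.0601 0.0895] yaw 12.8 px [314. 229.] 
case [ 0.6068 -0.1826] size [0.0913 0.0609] yaw -17.8 px [362.  47.] nearborder
leg [ 0.4597 -0.1803  0.12  ] -77.2 (0, 0) n 2
  [-0.0025, -0.0035, 0.0024, -0.001, 0.0012, 0.0399],
  [-0.0025, -0.0035, 0.0024, -0.0008, 0.0011, 0.0399],
```

View pics/w17.png

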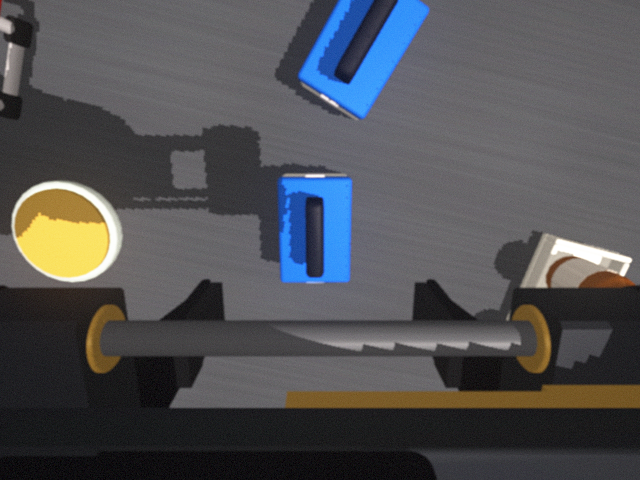

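View pics/t17.png

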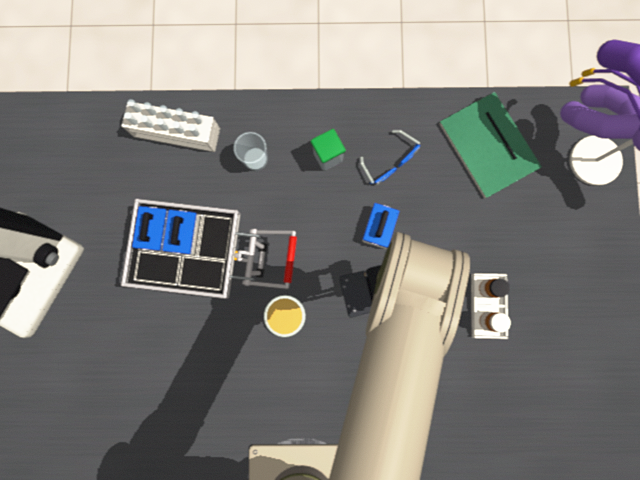

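arm_command:
  commands:
    - [[-0.004, -0.005, 0.001, -0.0015, 0.002, 0.04, 100], [0, 0, 0, 0, 0, 0.045, 100], [0, 0, 0, 0, 0, 0, 100], [0, 0, 0, 0, 0, 0, 100]]

```text
time: 43.9
ee_pos: [0.4606, -0.1801, 0.1161]
eef_rot: [0.783, -0.622, 0.001, -0.001]
ft_force: [-0.4, 0.8, 0.4]
width: 0.0868
```

```bash
python3 - <<'E'
from legs2 import *
st(); legs2([([.46,-.180,.056],-77.2,(0,0))])
E
```

```text
43.9 p [ 0.4606 -0.1801  0.1161] yaw -76.98 zax [ 0.003 -0.001 -1.   ] F [-0.4  0.8  0.4] w 0.0868 q [-0.26  0.15  0.59  1.97 -0.1   1.05 -0.97]
leg [ 0.46  -0.18   0.056] -77.2 (0, 0) n 2
  [-0.0013, -0.0006, 0.0019, -0.0002, 0.0003, 0.0301],
  [-0.0013, -0.0006, 0.0019, -0.0001, 0.0003, 0.0301],
```

arm_command:
  commands:
    - [[0, 0, 0.003, 0, 0, 0.03, 100], [0, 0, 0, 0, 0, 0.03, 100], [0, 0, 0, 0, 0, 0, 100], [0, 0, 0, 0, 0, 0, 0], [0, 0, 0, 0, 0, 0, 0], [0, 0, 0, 0, 0, 0, 0], [0, 0, 0, 0, 0, 0, 0], [0, 0, 0, 0, 0, 0, 0], [0, 0, 0, 0, 0, 0, 0], [0, 0, 0, 0, 0, 0, 0], [0, 0, 0, 0, 0, 0, 0], [0, 0, 0, 0, 0, 0, 0], [0, 0, 0, 0, 0, 0, 0], [0, 0, 0, 0, 0, 0, 0]]

```text
time: 45.65
ee_pos: [0.4594, -0.18, 0.0541]
eef_rot: [0.781, -0.624, 0.0, -0.0]
ft_force: [0.1, -1.3, -0.7]
width: 0.0138
```

```bash
python3 - <<'E'
from legs2 import *
from kin import go
st(); s=read_state(); q=s["joint_positions"]
for mid in ([.48,.0,.28],[.55,.0,.28],[.44,.1,.28]):
    qq=q
    for p,y in [([.46,-.18,.28],-77.2),(mid,-90),([.5768,.189,.28],-97),([.5768,.189,.13],-97)]:
        qq,e=go(qq,np.array(p),down(y)); print(p,qq.round(2),round(e,3))
s["ee_pos"][2]=.28
legs2([([.48,0,.28],-87,(0,0)),([.5768,.189,.28],-97,(0,0))],s=s)
E
```

```text
45.65 p [ 0.4594 -0.18    0.0541] yaw -77.21 zax [ 0.  0. -1.] F [ 0.1 -1.3 -0.7] w 0.0138 q [-0.23  0.25  0.57  2.02 -0.17  0.92 -0.92]
[0.46, -0.18, 0.28] [-0.28 -0.    0.6   1.72  0.    1.42 -1.02] 0.0
[0.48, 0.0, 0.28] [-0.41 -0.02  0.37  1.74  0.01  1.42 -1.61] 0.0
[0.5768, 0.189, 0.28] [-0.53  0.28  0.25  1.44 -0.07  1.43 -1.98] 0.0
[0.5768, 0.189, 0.13] [-0.52  0.38  0.23  1.64 -0.1   1.14 -1.96] 0.0
[0.46, -0.18, 0.28] [-0.28 -0.    0.6   1.72  0.    1.42 -1.02] 0.0
[0.55, 0.0, 0.28] [-0.42  0.15  0.43  1.59 -0.06  1.42 -1.55] 0.0
[0.5768, 0.189, 0.28] [-0.58  0.28  0.3   1.44 -0.08  1.43 -1.97] 0.0
[0.5768, 0.189, 0.13] [-0.57  0.38  0.29  1.64 -0.12  1.14 -1.94] 0.0
[0.46, -0.18, 0.28] [-0.28 -0.    0.6   1.72  0.    1.42 -1.02] 0.0
[0.44, 0.1, 0.28] [-0.47 -0.09  0.22  1.8   0.02  1.43 -1.83] 0.0
[0.5768, 0.189, 0.28] [-0.49  0.28  0.2   1.44 -0.05  1.43 -1.98] 0.0
[0.5768, 0.189, 0.13] [-0.48  0.38  0.19  1.64 -0.08  1.14 -1.97] 0.0
leg [0.48 0.   0.28] -87 (0, 0) n 4
  [-0.0001, 0, 0.0427, -0.0427, -0.015, 0],
  [-0.0001, 0, 0.0427, -0.0433, -0.0132, 0],
  [-0.0001, 0, 0.0427, -0.0439, -0.0113, 0],
  [-0.0001, 0, 0.0427, -0.0443, -0.0094, 0],
leg [0.5768 0.189  0.28  ] -97 (0, 0) n 4
  [-0, -0, 0.0436, -0.0459, -0.0266, 0],
  [-0, -0, 0.0436, -0.047, -0.0246, 0],
  [-0, -0, 0.0436, -0.0481, -0.0225, 0],
  [-0, -0, 0.0436, -0.049, -0.0204, 0],
```

arm_command:
  commands:
    - [[0, 0, 0, 0, 0, -0.015, 0], [0, 0, 0, 0, 0, -0.04, 0], [0, 0, 0, 0, 0, -0.055, 0], [0, 0, 0, 0, 0, -0.058, 0], [0, 0, 0, 0, 0, -0.058, 0], [0, 0, 0.0425, -0.0425, -0.015, 0, 0], [0, 0, 0.0425, -0.0435, -0.013, 0, 0], [0, 0, 0.0425, -0.044, -0.0115, 0, 0], [0, 0, 0.0425, -0.0445, -0.0095, 0, 0], [0, 0, 0.0435, -0.046, -0.0265, 0, 0], [0, 0, 0.0435, -0.047, -0.0245, 0, 0], [0, 0, 0.0435, -0.048, -0.0225, 0, 0], [0, 0, 0.0435, -0.049, -0.0205, 0, 0], [0, 0, 0, 0, 0, 0, 0], [0, 0, 0, 0, 0, 0, 0]]

```text
time: 47.52
ee_pos: [0.5763, 0.1887, 0.2808]
eef_rot: [-0.663, 0.749, -0.0, -0.0]
ft_force: [0.6, -0.7, -2.1]
width: 0.0136
```

```bash
python3 - <<'E'
from legs2 import *
st(); w=camera("wrist"); save("w18",w["frame"]); legs2([([.5768,.189,.148],-97,(0,0))])
E
```

```text
47.52 p [0.5763 0.1887 0.2808] yaw -96.94 zax [ 0.    -0.001 -1.   ] F [ 0.6 -0.7 -2.1] w 0.0136 q [-0.63  0.27  0.3   1.45 -0.08  1.43 -2.02]
leg [0.5768 0.189  0.148 ] -97 (0, 0) n 3
  [-0.0003, -0.0001, 0, -0.0003, -0.0001, 0.0443],
  [-0.0003, -0.0001, 0, -0.0003, -0.0001, 0.0443],
  [-0.0003, -0.0001, 0, -0.0003, -0.0001, 0.0443],
```

View pics/w18.png

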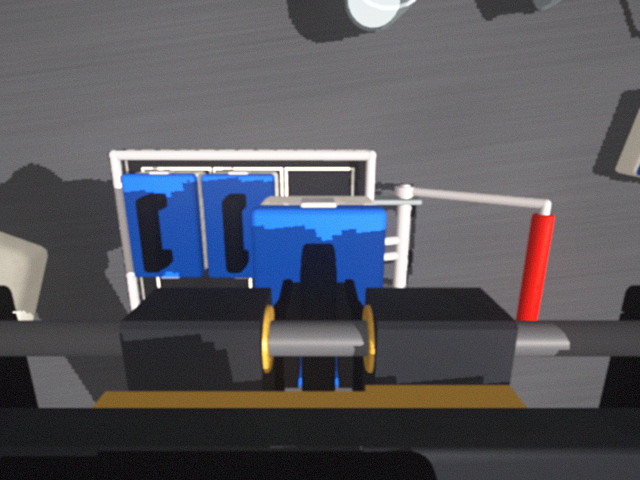

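arm_command:
  commands:
    - [[0, 0, 0, -0.0005, 0, 0.044, 0], [0, 0, 0, 0, 0, 0.044, 0], [0, 0, 0, 0, 0, 0.044, 0], [0, 0, 0, 0, 0, 0, 0], [0, 0, 0, 0, 0, 0, 0], [0, 0, 0, 0, 0, 0, 0]]

```text
time: 48.32
ee_pos: [0.5778, 0.19, 0.151]
eef_rot: [-0.663, 0.749, -0.001, 0.002]
ft_force: [-0.4, -0.8, -1.4]
width: 0.0139
```

```bash
python3 - <<'E'
from legs2 import *
st();legs2([([.5768,.189,.13],-97,(0,0))])
E
```

```text
48.33 p [0.5778 0.19   0.151 ] yaw -96.95 zax [ 0.004  0.002 -1.   ] F [-0.4 -0.8 -1.4] w 0.0139 q [-0.62  0.35  0.28  1.63 -0.1   1.17 -2.01]
leg [0.5768 0.189  0.13  ] -97 (0, 0) n 1
  [-0.0036, 0.0023, 0.001, 0.0012, 0.0009, 0.021],
```

arm_command:
  commands:
    - [[-0.002, 0.001, 0, 0.0005, 0.0005, 0.008, 0], [0, 0, 0, 0, 0, 0.006, 0], [0, 0, 0, 0, 0, 0.005, 0], [0, 0, 0, 0, 0, 0.0015, 0], [0, 0, 0, 0, 0, 0, 0], [0, 0, 0, 0, 0, 0, 0]]

```text
time: 49.08
ee_pos: [0.5759, 0.1893, 0.129]
eef_rot: [-0.663, 0.749, 0.001, -0.001]
ft_force: [-6.2, -2.5, 10.4]
width: 0.0141
```

```bash
python3 - <<'E'
from legs2 import *
st()
E
```

```text
49.08 p [0.5759 0.1893 0.129 ] yaw -96.93 zax [-0.002 -0.    -1.   ] F [-6.2 -2.5 10.4] w 0.0141 q [-0.62  0.37  0.28  1.65 -0.11  1.14 -2.  ]
```

Down. Release, retreat, check.

arm_command:
  commands:
    - [[0, 0, 0, 0, 0, 0, 45], [0, 0, 0, 0, 0, 0, 45], [0, 0, 0, 0, 0, 0, 45], [0, 0, 0, 0, 0, -0.03, 45], [0, 0, 0, 0, 0, -0.05, 45], [0, 0, 0, 0, 0.03, -0.05, 45], [0, 0, 0, -0.02, 0.03, 0, 45], [0, 0, 0, -0.02, 0.02, 0, 45], [0, 0, 0, 0, 0, 0, 45]]

```text
time: 50.2
ee_pos: [0.5001, 0.2411, 0.2578]
eef_rot: [-0.665, 0.747, 0.001, -0.001]
ft_force: [1.3, -0.1, 0.4]
width: 0.0389
```

```bash
cat >> h.py <<'E'
def cases2(c,z):
    """per-case lids, separated (no closing across gaps): lid rects via blue mask + fill of holes"""
    im=cv2.resize(c["frame"],None,fx=3,fy=3,interpolation=cv2.INTER_CUBIC); hsv=cv2.cvtColor(im,cv2.COLOR_RGB2HSV)
    m=cv2.inRange(hsv,(100,140,50),(125,255,255))
    for k in cv2.findContours(m,cv2.RETR_EXTERNAL,cv2.CHAIN_APPROX_NONE)[0]:
        if cv2.contourArea(k)<9000: continue
        P=ray(c,(cv2.convexHull(k)[:,0]+.5)/3-.5,z)[:,:2]; r=cv2.minAreaRect(P.astype(np.float32)*1000)
        b=cv2.boxPoints(r)/1000; e=[b[1]-b[0],b[2]-b[1]]; l=np.linalg.norm(e,axis=1); d=e[int(l[1]>l[0])]; d=d*np.sign(d[0])
        print("lid",np.round(np.array(r[0])/1000,4),"size",l.round(4),"yaw",np.degrees(np.arctan2(d[1],d[0])).round(1))
E
python3 - <<'E'
from legs2 import *
from kin import go
st(); w=camera("wrist"); save("w19",w["frame"]); cases2(w,.120); t=camera("top"); cases(t)
q=read_state()["joint_positions"]
for p,y in [([.55,.0,.28],-100),([.606,-.183,.2],-108.3),([.606,-.183,.055],-108.3),([.606,-.183,.28],-108.3),([.55,0,.28],-50),([.499,.2145,.28],-7),([.499,.2145,.13],-7),([.499,.2145,.28],-7),([.55,-.1,.28],-7),([.52,-.04,.11],-7)]:
    q,e=go(q,np.array(p),down(y)); print(p,y,q.round(2),round(e,3))
legs2([([.55,.0,.28],-100,(0,0)),([.606,-.183,.2],-108.3,(0,0)),([.606,-.183,.12],-108.3,(0,0))])
E
```

```text
50.2 p [0.5001 0.2411 0.2578] yaw -96.69 zax [-0.002  0.    -1.   ] F [ 1.3 -0.1  0.4] w 0.0389 q [-0.74  0.16  0.24  1.62 -0.04  1.37 -2.19]
lid [0.5759 0.1907] size [0.0905 0.0603] yaw -6.6
lid [0.5847 0.2558] size [0.0901 0.0602] yaw -6.6
lid [0.5926 0.3197] size [0.0903 0.0613] yaw -6.9
case [0.5947 0.2755] size [0.0961 0.2036] yaw 82.6 px [184. 229.] 
case [ 0.6059 -0.1827] size [0.0895 0.0605] yaw -18.6 px [381. 225.] 
[0.55, 0.0, 0.28] -100 [-0.47  0.15  0.49  1.59 -0.07  1.42 -1.72] 0.0
[0.606, -0.183, 0.2] -108.3 [-0.22  0.42  0.62  1.5  -0.25  1.3  -1.46] 0.0
[0.606, -0.183, 0.055] -108.3 [-0.18  0.57  0.57  1.64 -0.34  1.04 -1.4 ] 0.0
[0.606, -0.183, 0.28] -108.3 [-0.23  0.38  0.64  1.39 -0.22  1.45 -1.48] 0.0
[0.55, 0, 0.28] -50 [-0.43  0.15  0.44  1.59 -0.07  1.42 -0.85] 0.0
[0.499, 0.2145, 0.28] -7 [-0.64  0.13  0.24  1.6  -0.03  1.42 -0.52] 0.0
[0.499, 0.2145, 0.13] -7 [-0.63  0.24  0.23  1.8  -0.06  1.11 -0.5 ] 0.0
[0.499, 0.2145, 0.28] -7 [-0.64  0.13  0.24  1.6  -0.03  1.42 -0.52] 0.0
[0.55, -0.1, 0.28] -7 [-0.33  0.18  0.54  1.57 -0.09  1.42  0.09] 0.0
[0.52, -0.04, 0.11] -7 [-0.38  0.23  0.47  1.88 -0.12  1.06  0.01] 0.0
leg [0.55 0.   0.28] -100 (0, 0) n 5
  [0.0003, -0.0002, 0.0108, 0.0462, -0.0153, -0.0044],
  [0.0003, -0.0002, 0.0108, 0.046, -0.0158, -0.0044],
  [0.0003, -0.0002, 0.0108, 0.0459, -0.0163, -0.0044],
  [0.0003, -0.0002, 0.0108, 0.0457, -0.0168, -0.0044],
  [0.0003, -0.0002, 0.0108, 0.0455, -0.0173, -0.0044],
leg [ 0.606 -0.183  0.2  ] -108.3 (0, 0) n 4
  [0, 0, 0.0362, 0.0426, -0.0217, 0.02],
  [0, 0, 0.0362, 0.0418, -0.0233, 0.02],
  [0, 0, 0.0362, 0.0409, -0.0248, 0.02],
  [0, 0, 0.0362, 0.04, -0.0262, 0.02],
leg [ 0.606 -0.183  0.12 ] -108.3 (0, 0) n 2
  [0, 0, 0, 0, 0, 0.04],
  [0, 0, 0, 0, 0, 0.04],
```

View pics/w19.png

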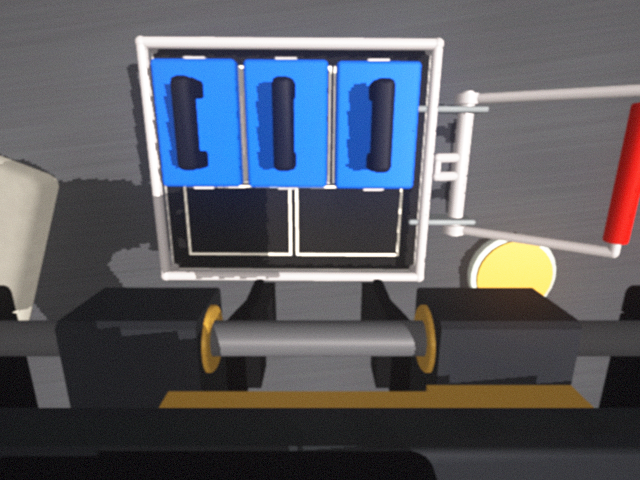

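arm_command:
  commands:
    - [[0, 0, 0.011, 0.046, -0.0155, -0.0045, 100], [0, 0, 0.011, 0.046, -0.016, -0.0045, 100], [0, 0, 0.011, 0.046, -0.0165, -0.0045, 100], [0, 0, 0.011, 0.0455, -0.017, -0.0045, 100], [0, 0, 0.011, 0.0455, -0.0175, -0.0045, 100], [0, 0, 0.036, 0.0425, -0.0215, 0.02, 100], [0, 0, 0.036, 0.042, -0.0235, 0.02, 100], [0, 0, 0.036, 0.041, -0.025, 0.02, 100], [0, 0, 0.036, 0.04, -0.026, 0.02, 100], [0, 0, 0, 0, 0, 0.04, 100], [0, 0, 0, 0, 0, 0.04, 100], [0, 0, 0, 0, 0, 0, 100], [0, 0, 0, 0, 0, 0, 100]]

```text
time: 51.92
ee_pos: [0.6069, -0.1839, 0.1221]
eef_rot: [-0.585, 0.811, -0.001, -0.0]
ft_force: [-0.8, -0.2, 0.6]
width: 0.0869
```

```bash
python3 - <<'E'
from legs2 import *
st(); w=camera("wrist"); save("w20",w["frame"]); cases(w); cases2(w,.045); legs2([([.606,-.183,.055],-108.3,(0,0))])
E
```

```text
51.92 p [ 0.6069 -0.1839  0.1221] yaw -108.37 zax [-0.    -0.001 -1.   ] F [-0.8 -0.2  0.6] w 0.0869 q [-0.18  0.46  0.53  1.59 -0.25  1.15 -1.49]
case [ 0.6083 -0.1835] size [0.0882 0.0598] yaw -18.3 px [320. 255.] 
case [ 0.7208 -0.1982] size [0.0599 0.0123] yaw -56.7 px [281.  63.] 
lid [ 0.608  -0.1834] size [0.0887 0.06  ] yaw -18.3
lid [ 0.7206 -0.1979] size [0.0608 0.0128] yaw -57.3
leg [ 0.606 -0.183  0.055] -108.3 (0, 0) n 2
  [-0.0007, -0.0005, -0.0004, -0.0002, 0.0007, 0.0338],
  [-0.0007, -0.0005, -0.0004, -0.0002, 0.0007, 0.0338],
```

View pics/w20.png

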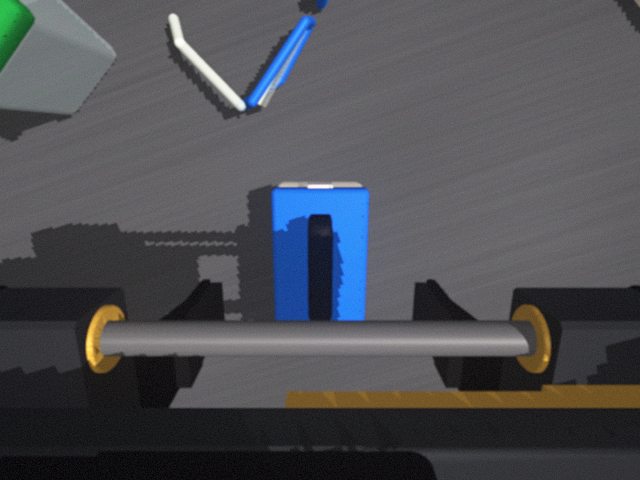

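arm_command:
  commands:
    - [[0, 0, 0, 0, 0.0005, 0.034, 100], [0, 0, 0, 0, 0, 0.033, 100], [0, 0, 0, 0, 0, 0, 100], [0, 0, 0, 0, 0, 0, 0], [0, 0, 0, 0, 0, 0, 0], [0, 0, 0, 0, 0, 0, 0], [0, 0, 0, 0, 0, 0, 0], [0, 0, 0, 0, 0, 0, 0], [0, 0, 0, 0, 0, 0, 0], [0, 0, 0, 0, 0, 0, 0], [0, 0, 0, 0, 0, 0, 0], [0, 0, 0, 0, 0, 0, 0], [0, 0, 0, 0, 0, 0, 0], [0, 0, 0, 0, 0, 0, 0]]

```text
time: 53.72
ee_pos: [0.6057, -0.1831, 0.0536]
eef_rot: [-0.585, 0.811, 0.0, -0.001]
ft_force: [-0.3, -2.0, 3.1]
width: 0.0138
```

```bash
python3 - <<'E'
from legs2 import *
st(); s=read_state(); s["ee_pos"][2]=.285
legs2([([.55,.02,.285],-45,(0,0)),([.4983,.2157,.285],-7,(0,0))],s=s)
E
```

```text
53.73 p [ 0.6057 -0.1831  0.0536] yaw -108.34 zax [-0.001 -0.001 -1.   ] F [-0.3 -2.   3.1] w 0.0138 q [-0.16  0.54  0.5   1.65 -0.29  1.03 -1.46]
leg [0.55  0.02  0.285] -45 (0, 0) n 7
  [0.0002, -0.0001, -0.1579, -0.025, 0.0167, -0],
  [0.0002, -0.0001, -0.1579, -0.0273, 0.0125, -0],
  [0.0002, -0.0001, -0.1579, -0.029, 0.0081, -0],
  [0.0002, -0.0001, -0.1579, -0.0299, 0.0034, -0],
  [0.0002, -0.0001, -0.1579, -0.0301, -0.0013, -0],
  [0.0002, -0.0001, -0.1579, -0.0295, -0.006, -0],
  [0.0002, -0.0001, -0.1579, -0.0282, -0.0106, -0],
leg [0.4983 0.2157 0.285 ] -7 (0, 0) n 5
  [0, 0, -0.1326, -0.035, -0.0204, 0],
  [0, 0, -0.1326, -0.032, -0.0248, 0],
  [0, 0, -0.1326, -0.0284, -0.0288, 0],
  [0, 0, -0.1326, -0.0244, -0.0323, 0],
  [0, 0, -0.1326, -0.0199, -0.0353, 0],
```

arm_command:
  commands:
    - [[0, 0, 0, 0, 0, -0.015, 0], [0, 0, 0, 0, 0, -0.04, 0], [0, 0, 0, 0, 0, -0.058, 0], [0, 0, 0, 0, 0, -0.058, 0], [0, 0, 0, 0, 0, -0.06, 0], [0, 0, -0.158, -0.025, 0.0165, 0, 0], [0, 0, -0.158, -0.0275, 0.0125, 0, 0], [0, 0, -0.158, -0.029, 0.008, 0, 0], [0, 0, -0.158, -0.03, 0.0035, 0, 0], [0, 0, -0.158, -0.03, -0.0015, 0, 0], [0, 0, -0.158, -0.0295, -0.006, 0, 0], [0, 0, -0.158, -0.028, -0.0105, 0, 0], [0, 0, -0.1325, -0.035, -0.0205, 0, 0], [0, 0, -0.1325, -0.032, -0.025, 0, 0], [0, 0, -0.1325, -0.0285, -0.029, 0, 0], [0, 0, -0.1325, -0.0245, -0.0325, 0, 0], [0, 0, -0.1325, -0.02, -0.0355, 0, 0], [0, 0, 0, 0, 0, 0, 0], [0, 0, 0, 0, 0, 0, 0]]

```text
time: 56.1
ee_pos: [0.4989, 0.2164, 0.2848]
eef_rot: [0.998, -0.062, -0.001, 0.001]
ft_force: [0.8, -0.0, -0.9]
width: 0.0136
```

```bash
python3 - <<'E'
from legs2 import *
st(); w=camera("wrist"); save("w21",w["frame"]); legs2([([.4983,.2157,.285],-7,(0,0)),([.4983,.2157,.148],-7,(0,0))])
E
```

```text
56.1 p [0.4989 0.2164 0.2848] yaw -7.06 zax [-0.002 -0.001 -1.   ] F [ 0.8 -0.  -0.9] w 0.0136 q [-0.6   0.13  0.12  1.6  -0.02  1.42 -0.6 ]
leg [0.4983 0.2157 0.285 ] -7 (0, 0) n 1
  [0.0012, 0.0014, -0.002, -0.0008, 0.0003, -0.0003],
leg [0.4983 0.2157 0.148 ] -7 (0, 0) n 3
  [0, 0, 0, 0, 0, 0.0457],
  [0, 0, 0, 0, 0, 0.0457],
  [0, 0, 0, 0, 0, 0.0457],
```

View pics/w21.png

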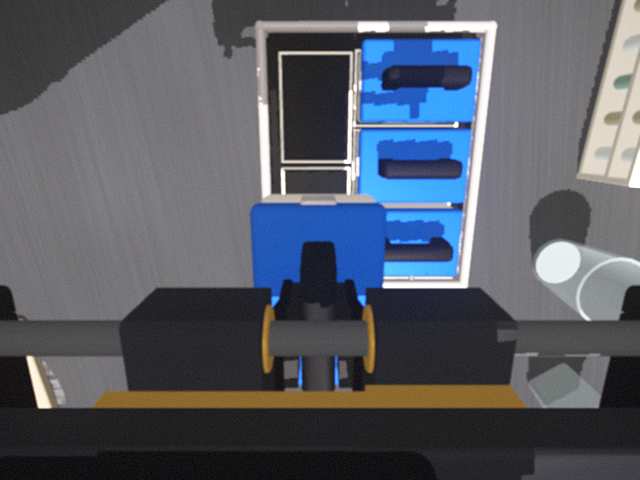

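arm_command:
  commands:
    - [[0, 0, 0, -0.0005, 0.0005, 0, 0], [0, 0, 0, 0, 0, 0.045, 0], [0, 0, 0, 0, 0, 0.045, 0], [0, 0, 0, 0, 0, 0.045, 0], [0, 0, 0, 0, 0, 0, 0], [0, 0, 0, 0, 0, 0, 0], [0, 0, 0, 0, 0, 0, 0]]

```text
time: 57.02
ee_pos: [0.4993, 0.217, 0.1518]
eef_rot: [0.998, -0.061, 0.001, -0.001]
ft_force: [-0.5, -0.7, -1.5]
width: 0.0137
```

```bash
python3 - <<'E'
from legs2 import *
st(); legs2([([.4983,.2157,.129],-7,(0,0))]);w=camera("wrist"); save("w22",w["frame"])
E
```

```text
57.02 p [0.4993 0.217  0.1518] yaw -7.02 zax [ 0.001  0.001 -1.   ] F [-0.5 -0.7 -1.5] w 0.0137 q [-0.6   0.21  0.12  1.79 -0.03  1.14 -0.59]
leg [0.4983 0.2157 0.129 ] -7 (0, 0) n 1
  [-0.0014, -0.0012, -0.0003, -0.0009, 0.0014, 0.0228],
```

View pics/w22.png

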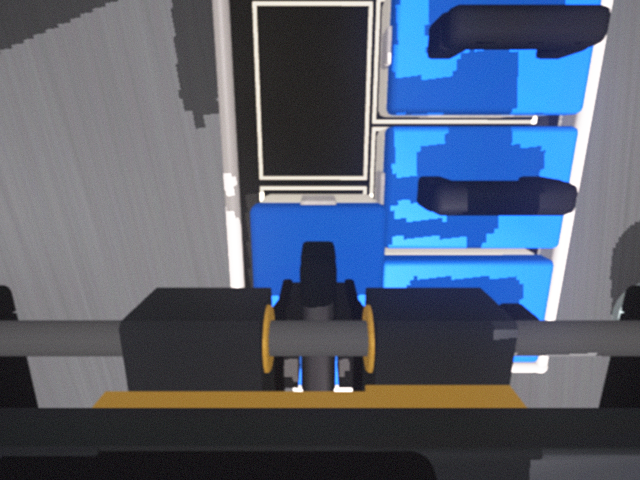

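arm_command:
  commands:
    - [[0, 0, 0, -0.0008, 0.001, 0.009, 0], [0, 0, 0, 0, 0, 0.007, 0], [0, 0, 0, 0, 0, 0.005, 0], [0, 0, 0, 0, 0, 0.001, 0], [0, 0, 0, 0, 0, 0, 0], [0, 0, 0, 0, 0, 0, 0]]

```text
time: 57.82
ee_pos: [0.4968, 0.2156, 0.1285]
eef_rot: [0.998, -0.061, -0.001, 0.0]
ft_force: [-7.6, -3.1, 13.7]
width: 0.0135
```

```bash
python3 - <<'E'
from legs2 import *
st()
E
```

```text
57.83 p [0.4968 0.2156 0.1285] yaw -7.0 zax [-0.002 -0.    -1.   ] F [-7.6 -3.1 13.7] w 0.0135 q [-0.59  0.23  0.11  1.81 -0.03  1.1  -0.59]
```

arm_command:
  commands:
    - [[0, 0, 0, 0, 0, 0, 45], [0, 0, 0, 0, 0, 0, 45], [0, 0, 0, 0, 0, 0, 45], [0, 0, 0, 0, 0, -0.03, 45], [0, 0, 0, 0, 0, -0.06, 45], [0, 0, 0, 0.02, 0.02, -0.06, 45], [0, 0, 0, 0.03, 0.02, -0.01, 0], [0, 0, 0, 0, 0, 0, 0]]

```text
time: 58.82
ee_pos: [0.5432, 0.1688, 0.285]
eef_rot: [0.998, -0.063, 0.0, 0.0]
ft_force: [0.1, 0.5, -0.2]
width: 0.0266
```

```bash
python3 - <<'E'
from legs2 import *
st(); w=camera("wrist"); save("w23",w["frame"]); cases2(w,.120);t=camera("top");save("t23",t["frame"])
np.save("t23.npy",t,allow_pickle=True)
E
```

```text
58.83 p [0.5432 0.1688 0.285 ] yaw -7.24 zax [ 0.001 -0.001 -1.   ] F [ 0.1  0.5 -0.2] w 0.0266 q [-0.53  0.18  0.17  1.54 -0.03  1.42 -0.48]
lid [0.5761 0.1912] size [0.0914 0.0612] yaw -6.8
lid [0.4993 0.2157] size [0.0618 0.0906] yaw 83.1
lid [0.5849 0.2558] size [0.0905 0.0608] yaw -6.5
lid [0.5918 0.3122] size [0.0905 0.0454] yaw -7.2
```

View pics/w23.png

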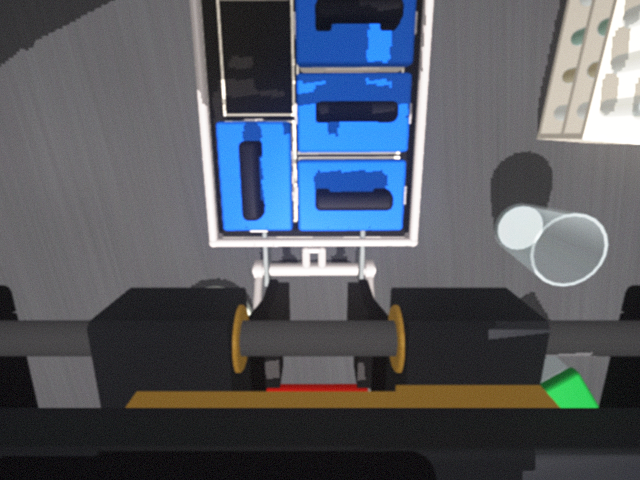

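View pics/t23.png

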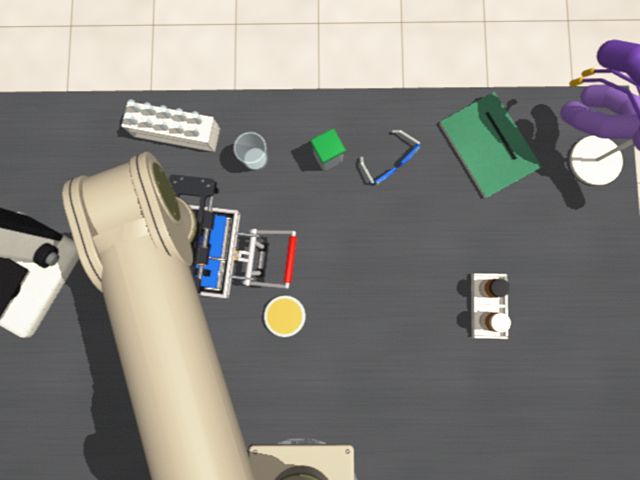

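```bash
python3 - <<'E'
from legs2 import *
from kin import go
c=np.load("t23.npy",allow_pickle=True).item()
hsv=cv2.cvtColor(c["frame"],cv2.COLOR_RGB2HSV); m=cv2.inRange(hsv,(0,180,100),(6,255,255)); v,u=np.nonzero(m); k=np.c_[u,v]; k=k[(u>270)&(u<310)&(v>220)&(v<300)]
print(cv2.minAreaRect(ray(c,k,.137)[:,:2].astype(np.float32)*1000), k.min(0),k.max(0))
E
```

```text
((521.7569580078125, 16.557579040527344), (14.255105018615723, 95.4742431640625), 82.92951965332031) [284 236] [296 282]
```

```bash
python3 - <<'E'
from legs2 import *
from kin import go
O=np.array([.5337,.1108]);v=np.array([.1219,.9925])
P=lambda a,z:np.r_[O+a*v,z]
q=read_state()["joint_positions"]
W=[P(-.135,.285),P(-.135,.118)]
for w in W:
    q,e=go(q,w,down(-7)); print(w.round(4),q.round(2),e.round(3))
legs2([(w,-7,(0,0)) for w in W])
E
```

```text
[ 0.5172 -0.0232  0.285 ] [-0.33  0.07  0.37  1.65 -0.02  1.43 -0.08] 0.0
[ 0.5172 -0.0232  0.118 ] [-0.32  0.21  0.37  1.87 -0.08  1.08 -0.04] 0.0
leg [ 0.5172435 -0.0231875  0.285    ] -7 (0, 0) n 4
  [0.0002, 0.0006, -0.0001, 0.0001, 0.049, -0.0004],
  [0.0002, 0.0006, -0.0001, 0, 0.049, -0.0004],
  [0.0002, 0.0006, -0.0001, 0, 0.049, -0.0004],
  [0.0002, 0.0006, -0.0001, 0, 0.049, -0.0004],
leg [ 0.5172435 -0.0231875  0.118    ] -7 (0, 0) n 4
  [0, 0, 0, 0, 0, 0.0418],
  [0, 0, 0, 0, 0, 0.0418],
  [0, 0, 0, 0, 0, 0.0418],
  [0, 0, 0, 0, 0, 0.0418],
```

arm_command:
  commands:
    - [[0, 0, 0, 0, 0.049, 0, 0], [0, 0, 0, 0, 0.049, 0, 0], [0, 0, 0, 0, 0.049, 0, 0], [0, 0, 0, 0, 0.049, 0, 0], [0, 0, 0, 0, 0, 0, 0], [0, 0, 0, 0, 0, 0, 0], [0, 0, 0, 0, 0, 0.042, 0], [0, 0, 0, 0, 0, 0.042, 0], [0, 0, 0, 0, 0, 0.042, 0], [0, 0, 0, 0, 0, 0.04, 0], [0, 0, 0, 0, 0, 0, 0], [0, 0, 0, 0, 0, 0, 0]]

```text
time: 60.42
ee_pos: [0.5178, -0.0224, 0.1194]
eef_rot: [0.998, -0.06, -0.0, 0.0]
ft_force: [0.2, -0.3, 0.4]
width: 0.0006
```

```bash
python3 - <<'E'
from legs2 import *
st(); s=read_state()
O=np.array([.5337,.1108]);v=np.array([.1219,.9925]);u=np.array([.9925,-.1219]); d=s["ee_pos"][:2]-O; print("v",d@v,"u",d@u)
save("w24",camera("wrist")["frame"]); save("t24",camera("top")["frame"],3,(200,180,410,340))
E
```

```text
60.42 p [ 0.5178 -0.0224  0.1194] yaw -6.91 zax [-0. -0. -1.] F [ 0.2 -0.3  0.4] w 0.0006 q [-0.32  0.19  0.3   1.89 -0.07  1.07 -0.11]
v -0.13417335578719788 u 0.0004979998702720039
```

View pics/w24.png

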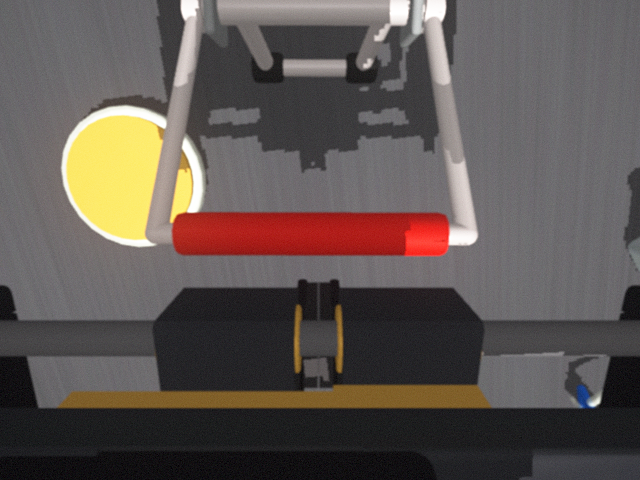

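arm_command:
  commands:
    - [[0, 0, 0, 0, -0.008, 0, 0], [0, 0, 0, 0, -0.008, 0, 0], [0, 0, 0, 0, -0.007, -0.003, 0], [0, 0, 0, 0, -0.007, -0.006, 0], [0, 0, 0, 0, -0.007, -0.006, 0], [0, 0, 0, 0, -0.007, -0.006, 0], [0, 0, 0, 0, -0.007, -0.004, 0], [0, 0, 0, 0, -0.007, -0.004, 0], [0, 0, 0, 0, -0.007, -0.004, 0]]

```text
time: 61.65
ee_pos: [0.5256, 0.0399, 0.1521]
eef_rot: [0.998, -0.062, -0.0, 0.001]
ft_force: [-0.9, -5.1, 3.8]
width: 0.0004
```

```bash
python3 - <<'E'
from legs2 import *
st(); s=read_state()
O=np.array([.5337,.1108]);v=np.array([.1219,.9925]);d=s["ee_pos"][:2]-O; print("v",d@v)
save("w25",camera("wrist")["frame"])
E
```

```text
61.65 p [0.5256 0.0399 0.1521] yaw -7.09 zax [-0.    -0.002 -1.   ] F [-0.9 -5.1  3.8] w 0.0004 q [-0.4   0.18  0.26  1.83 -0.05  1.14 -0.25]
v -0.07139357489952253
```

View pics/w25.png

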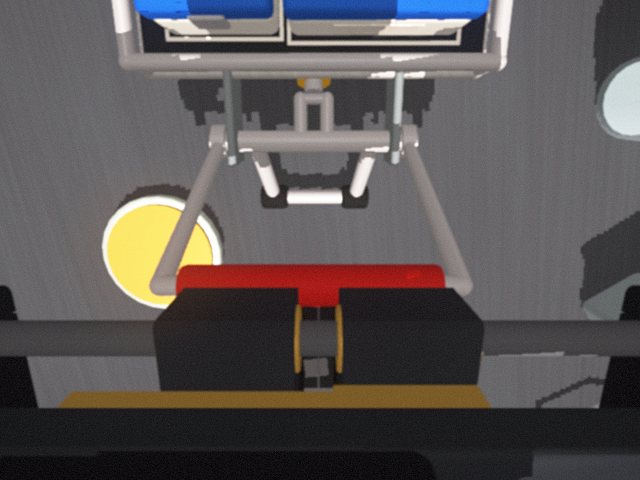

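Pushing as planned (about 5 N). Continue past the change-over.

arm_command:
  commands:
    - [[0, 0, 0, 0, -0.007, -0.003, 0], [0, 0, 0, 0, -0.007, -0.003, 0], [0, 0, 0, 0, -0.007, -0.002, 0], [0, 0, 0, 0, -0.007, -0.002, 0], [0, 0, 0, 0, -0.007, 0, 0], [0, 0, 0, 0, -0.007, 0, 0], [0, 0, 0, 0, 0, 0, 0], [0, 0, 0, 0, 0, 0, 0]]

```text
time: 62.7
ee_pos: [0.5301, 0.0826, 0.1609]
eef_rot: [0.998, -0.061, -0.001, 0.0]
ft_force: [0.5, -0.4, -0.3]
width: 0.0006
```

```bash
python3 - <<'E'
from legs2 import *
st(); s=read_state()
O=np.array([.5337,.1108]);v=np.array([.1219,.9925]);d=s["ee_pos"][:2]-O; print("v",d@v)
save("w26",camera("wrist")["frame"])
E
```

```text
62.7 p [0.5301 0.0826 0.1609] yaw -7.01 zax [-0.002 -0.001 -1.   ] F [ 0.5 -0.4 -0.3] w 0.0006 q [-0.45  0.19  0.24  1.8  -0.05  1.16 -0.32]
v -0.028458755402496292
```

View pics/w26.png

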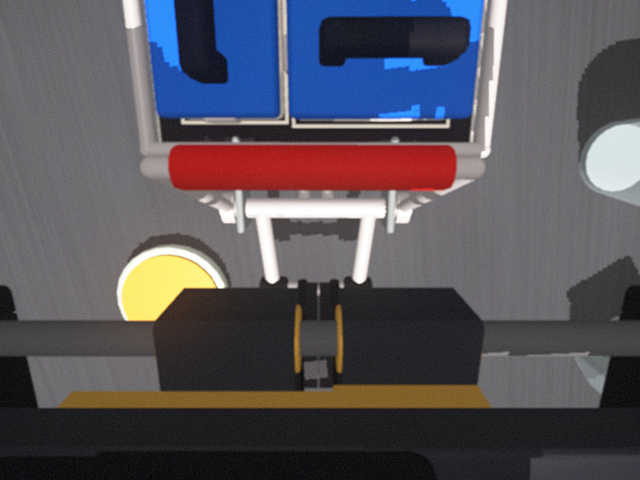

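arm_command:
  commands:
    - [[0, 0, 0, 0, 0.005, -0.03, 0], [0, 0, 0, 0, 0.01, -0.05, 0], [0, 0, 0, 0, 0.04, -0.05, 0], [0, 0, 0, 0, 0.05, 0, 0], [0, 0, 0, 0, 0.05, 0, 0], [0, 0, 0, 0, 0.05, 0, 0], [0, 0, 0, 0, 0.05, 0, 0], [0, 0, 0, 0, 0.05, 0, 0], [0, 0, 0, 0, 0, 0, 0], [0, 0, 0, 0, 0, 0, 0]]

```text
time: 64.0
ee_pos: [0.4933, -0.2186, 0.2899]
eef_rot: [0.998, -0.061, -0.001, 0.0]
ft_force: [0.2, 0.0, 0.0]
width: 0.0006
```

```bash
python3 - <<'E'
from legs2 import *
st(); t=camera("top"); save("t27",t["frame"]); save("t27b",t["frame"],5,(110,190,270,310)); s=camera("scene"); save("s27",s["frame"],3,(220,120,480,320)); cases2(t,.120)
hsv=cv2.cvtColor(t["frame"],cv2.COLOR_RGB2HSV); m=cv2.inRange(hsv,(0,180,100),(6,255,255)); v,u=np.nonzero(m); k=np.c_[u,v]; k=k[(u>200)&(u<310)&(v>220)&(v<300)]
print(cv2.minAreaRect(ray(t,k,.177)[:,:2].astype(np.float32)*1000), k.min(0),k.max(0))
E
```

```text
64.0 p [ 0.4933 -0.2186  0.2899] yaw -7.01 zax [-0.002 -0.    -1.   ] F [0.2 0.  0. ] w 0.0006 q [-0.13  0.11  0.51  1.62 -0.05  1.43  0.26]
lid [0.4985 0.2153] size [0.0594 0.0922] yaw 83.3
lid [0.5755 0.1888] size [0.091  0.0597] yaw -6.8
lid [0.5844 0.2539] size [0.0913 0.0607] yaw -6.9
lid [0.5914 0.3185] size [0.0932 0.0614] yaw -6.8
((537.055419921875, 144.20675659179688), (11.81120777130127, 95.41197204589844), 83.00879669189453) [219 227] [231 274]
```

View pics/t27.png

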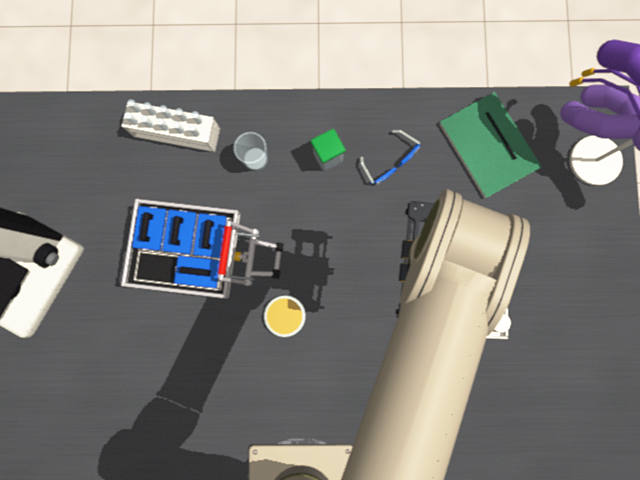

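View pics/t27b.png

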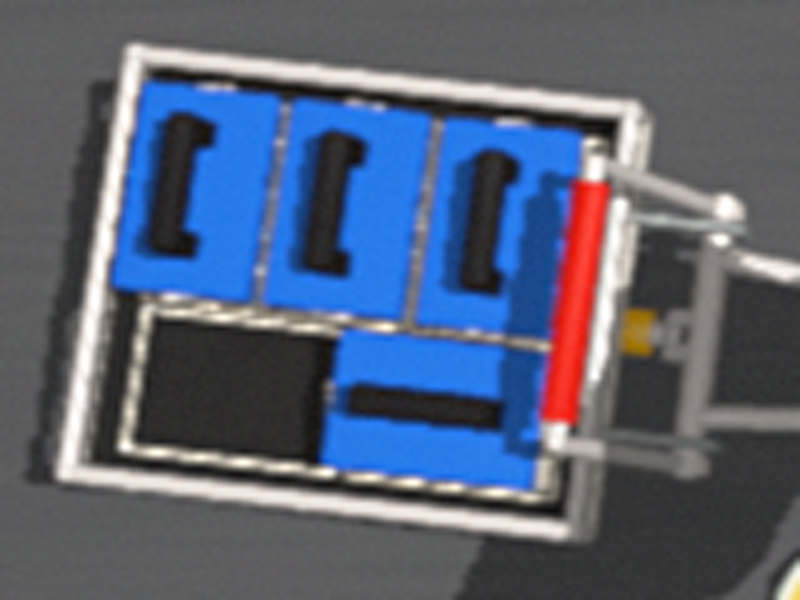

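View pics/s27.png

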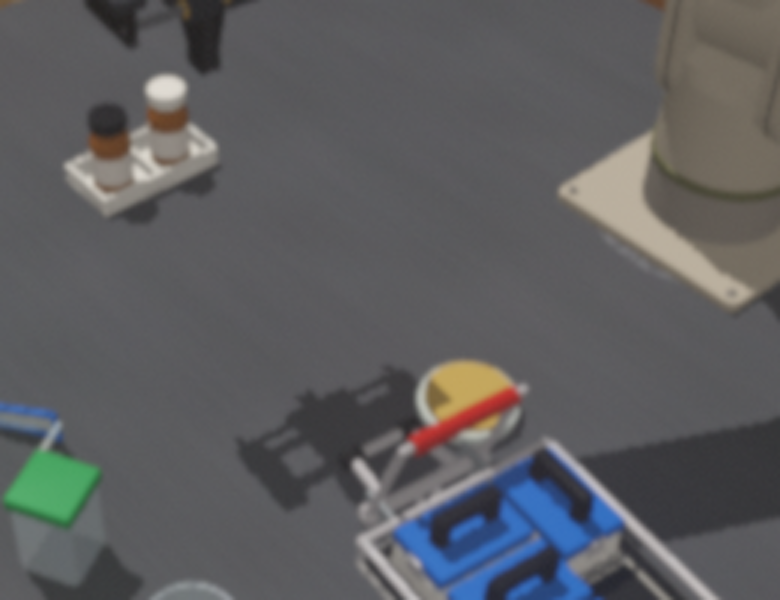

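```bash
python3 - <<'E'
from bench import *
close_job(); print("done")
E
```

```text
the job is handed in; nothing more can be done
done
```

The trolley is packed and the job is handed in, at about 64 s of the 210 s allowed.

1. **Stand out:** I pushed it over by the red bar until it snapped to its parked stop.
2. **Bottle:** The black-capped bottle was moved off the deck and now stands upright in the empty tray bay, next to the white-capped one.
3. **Cases:** Only four cases were on the bench. Three fill the crosswise outlines and the fourth is in the lengthwise outline nearest the stand. The other lengthwise outline is empty because there was no fifth case.
4. **Stand back:** I pushed it until it snapped up to the stowed stop, then moved the arm clear.

**Last checks (top and scene cameras):**
- **Case positions:** The cases are within about 2 mm and 0.5° of their outlines, and the gaps between them look even.
- **Stand:** The red bar reads about 1 pixel (2 mm) from where it was at the start. I took that as image noise and treated the stand as fully stowed.
- **Other things:** The dish, beaker, jar, goggles and tray look unmoved, and the wrist force reads about zero.

Two things went wrong and were put right:
- **First case:** I first lifted it by only the top few millimetres of its handle, so I set it back down and gripped it lower.
- **Arm joint:** One joint drifted to its limit before the third pick, so I unwound it with an empty detour above the bench.

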